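# Pile the wreath rings and offer up the bell

### The job

Stack the two loose white wreath rings, one on the other, squarely on the cork backing plate of the round assembly board, so that plate and rings make one even pile. Then draw the silver bell out of its slanted wooden holder, turn it upright with its mouth straight down, and keep holding it centred over the pile, its mouth about 10 cm above the top ring, ready for gluing: finish while holding it there, still. Do not knock over or shift the ribbon spool, the glue jar or the small carton.

Things in the scene. Friction and masses are not known exactly. Their poses are not given: they have to be found in the camera images.
- board: Round plywood assembly board, fixed to the table (place varies), diameter 132, 10 thick, with a solid round cork backing plate fixed concentrically on it (diameter 120, 10 thick; its top is 20 above the table). Origin: centre of the board's underside, on the table; z up.
- ring_a: Loose flat white plastic ring lying on the table left of the board (+y), the nearer one to the robot: outer diameter 120, hole diameter 88 (so the band is 16 wide), 10 thick, 45 g. Origin: centre of its underside (the middle of the hole); z up.
- ring_b: Loose flat white plastic ring just like ring_a, lying farther away and farther left. Outer diameter 120, hole 88, 10 thick, 45 g. Origin: centre of its underside; z up. The two may be stacked in either order.
- stand: Wooden bell holder, fixed to the table right of the board (-y), place and yaw vary: base 135 (x) by 90 (y) by 10, on it a pocket slanted at 45 degrees. Origin: centre of the base's underside; z up. The bell's axis lies in the stand's x-z plane and leans 45 degrees from vertical towards the stand's +x, roughly away from the robot. Highest wood about 63 above the table.
- pocket (a point): Centre of the holder's pocket floor, 25 behind the stand's origin along its x, 45 above the table; the middle of the bell's mouth lies here at the start. Axes as the stand's. Along the slanted bell axis the pocket's walls reach 12 to 18 above its floor, and a V rest on the back board carries the bell's crown 40 to 52 above the floor.
- bell: Hollow silver metal bell, about 80 g, mouth diameter 60, narrowing to 40; crown 55 above the mouth, then a short neck (diameter 16) and a flat round hanging tab. Origin: centre of the mouth; z along the axis from mouth to tab (up when the bell is upright); y normal to the tab's flat faces. At the start z leans 45 degrees and y is level. Draw it about 60 along its axis to come clear.
- tab (a point): Centre of the bell's flat solid round tab (diameter 44, 10 thick), 90 from the mouth along the bell's z; the tab spans 68 to 112. Axes as the bell's: fingers closing along y grip it across its 10 thickness. About 109 above the table at the start.
- spool: Bystander: spool of blue ribbon with white flanges, standing on end, diameter 64, 42 high. Origin: centre of its underside. Leave alone.
- glue_jar: Bystander: closed jar, diameter 54, 55 high. Origin: centre of its underside. Leave alone.
- carton: Bystander: closed cardboard box 70 by 55, 45 high. Origin: centre of its underside. Leave alone. Spool, jar and carton may swap places.
Mind the look-alikes: they are no part of the job. Leave any turquoise or yellow look-alike of the ring_a alone. Of the things that look like the bell, the smallest one is meant.

How it is judged:
On the way, in this order (a step that is already met when the one before it is completed fails the run):
1. both loose rings lie released, flat and concentric on the backing plate (horizontal distance between each of ring_a, ring_b and board below 0.007 m and angle between each of ring_a, ring_b's own z axis and vertical below 0.06 rad and height (world z) of ring_a between 0.017 and 0.033 m and contact force between each of ring_a, ring_b and the fingers below 0.1 N and height (world z) of ring_b between 0.017 and 0.033 m), for 0.2 s.
2. then the bell is drawn out of its holder in the fingers (distance between bell and pocket above 0.06 m and contact force between bell and stand below 0.05 N and contact force between bell and the fingers above 1 N), for 0.1 s.
At the end, for the whole second after the job is handed in: Both rings lie released and flat on the backing plate, each centred within 7 mm; the bell is held still in the fingers, touching nothing else, upright within 10 degrees, mouth down, its mouth centre within 20 mm of the pile axis and 60 to 140 mm above the top ring (100 to 180 above the table) (all of step 1 and horizontal distance between bell and board below 0.02 m and height (world z) of bell between 0.1 and 0.18 m and angle between bell's own z axis and vertical below 0.17 rad and linear speed of bell below 0.02 m/s and angular speed of bell below 0.2 rad/s and contact force between bell and the fingers above 1 N and contact force between bell and stand below 0.05 N and contact force between bell and ring_a below 0.05 N and contact force between bell and ring_b below 0.05 N); the arm keeps its last pose, push and grip.
It fails at once if the spool is shifted by more than 20 mm or tipped (distance of spool from where it was at the start of the episode above 0.02 m or angle between spool's own z axis and vertical above 0.3 rad).
It fails at once if the glue jar is shifted by more than 20 mm or tipped (distance of glue_jar from where it was at the start of the episode above 0.02 m or angle between glue_jar's own z axis and vertical above 0.3 rad).
It fails at once if the carton is shifted by more than 20 mm or tipped (distance of carton from where it was at the start of the episode above 0.02 m or angle between carton's own z axis and vertical above 0.3 rad).
It also fails if it takes over 58 s, if anything falls off the work surface, if the arm or the gripper's body presses on something with over 40 N, if the wrist force passes 120 N, or if a joint passes its speed limit or range.

### The arm

A 6-joint arm with a two-finger parallel gripper is mounted at the origin on the work surface. World frame = base frame: x ahead of the robot, y to its left, z up, the work surface at z = 0. Lengths are in m, angles in rad, forces in N, time in s.
With the tool pointing down it reaches from about 0.375 to 0.9 m from the base axis. Payload 3.1 kg.
Tool frame: the origin (TCP) lies midway between the tips of the shut fingers; the grasp point (between the pads) lies 19 mm behind it; y points along the fingers, x is the direction in which the jaws open and shut, and the axes are right-handed (so a half turn about y gives the same grasp; the last joint's range is limited). The gripper opens to 85 mm and grips with 20 to 120 N. Pads are 22 mm wide; open, the fingers measure 114 mm over their backs; the gripper's body (76 mm by 85 mm) begins 54 mm behind the grasp point. The pads swing forward as they close: fully open they stand 13 mm farther back than shut.
Start: joints at [1.127, 0.527, 1.433, -0, 1.181, -0.178], TCP at [0.164, 0.603, 0.231] pointing down, gripper open.
Joint ranges: [-3.08, 3.08], [-0.75, 2.2], [0.22, 2.44], [-1.43, 4.57], [0, 2.65], [-2.85, 2.85]. Speed limits (rad/s): [2.79, 2.79, 3.14, 3.14, 3.14, 3.14].

### API

Orientations are given as a unit quaternion [w, x, y, z].
In Python, from plant import bot gives the robot as it stands. The module is installed in compiled form; this text tells all that it offers.
- The arm moves only by the tool play_rows, never from a script. Its argument "moves" is a list of rows, each a list of 7 numbers: the gripper's target within -1 to 1 (shut at 1, half-way at 0, fully open at -1), then the shift along the tool's x, y, z in m, then the turn, a rotation vector about the tool's x, y, z in degrees. In form: [[jaw, x, y, z, rx, ry, rz], ...]. A call has 1 to 10 rows; each row shifts and turns the commanded pose from where the row before left it, along the tool's axes as they then stand; what a row does not reach is not made up. A row lasts 1/12 s, in which the tool goes at most 41.7 mm and 7.16 degrees, less where a joint would pass 70% of its speed; a pose out of reach is approached as far as the arm can. A call is refused whole if a number of a shift passes 0.0417 or a number of a turn 7.16, either way. A call with a gripper value outside its range is refused whole. The fingers move at their own pace and stop on an object; "squeeze" is the grip in N (left out, the last holds). Time passes only in rows, so rows that do not move let the fingers close. It gives the time, the measured TCP pose, the force and the opening at its end, in the units of the state.
- bot.sense(): the state, without advancing time (a new reading comes with each control period).
- bot.read_camera(name): name is "scene" or "top" or "wrist"; returns (picture, depth): 480x640x3 uint8, blue, green, red; 480x640 float32, m along the optical axis (not along the pixel's ray), 0 where there is no reading.
- bot.camera_model(name): a dict with "camera_matrix" (3x3 intrinsics, pixels), "eye" and "attitude" of the camera in the world; the wrist camera has in their place "T_tool_cam" (4x4, takes a point from camera to tool coordinates, whose origin is the TCP and whose axes are the tool frame's). Camera axes: x right, y down, z forward; pixel columns grow to the right and rows downward; lengths in m; the calibration is good to about 2 mm. A picture is of the moment at which its call begins: read the wrist's pose just before it. camera_model takes no time and is no camera call.
- bot.sign_off(): hands the job in, once; it reports no verdict.
The state is a dict: "time": time; "joint_positions": joint angles; "dq": joint speeds; "tau": joint torques, N m; "tcp_pos": TCP position; "tcp_rot": TCP orientation; "wrist_force": force on the tool from outside, world axes, zero at the start; "moment": the same for the moment, N m; "gripper_width": finger opening in m.
Only numpy, scipy, OpenCV 4.12 (cv2) and the standard library are available. Lean on these libraries where they do the work, as an engineer would, in place of code of your own. Each camera call takes 0.05 s, during which the arm holds its last target.

## Working session

There is one attempt and no reset: what is moved stays moved. The work goes in short steps, Python scripts to look and compute and a tool call to move; the robot and the scene stay as the last step left them, time stands still between calls to the robot, and variables do not carry over. Pictures are saved under pics/ and viewed, and the job is handed in when it is done.

Besides the shell and the picture viewer there is one more tool, called after "Emit:" as name(argument=value, ...) on one line, values as JSON. play_rows: Moves the arm, as the interface text tells. Its arguments: {"type":"object","properties":{"moves":{"type":"array","items":{"type":"array","items":{"type":"number"}}},"squeeze":{"type":"number"}},"required":["moves"]}

```bash
mkdir -p pics; python3 - <<'E'
from plant import bot
import cv2, numpy as np
s=bot.sense(); print(s)
for n in ["scene","top","wrist"]:
    m=bot.camera_model(n); print(n,{k:np.round(np.array(v),4).tolist() for k,v in m.items()})
for n in ["scene","top","wrist"]:
    p,d=bot.read_camera(n); cv2.imwrite(f"pics/{n}0.png",p); np.savez(f"pics/{n}0.npz",p=p,d=d)
print(bot.sense()["time"])
E
```

```text
{'time': 0.0, 'joint_positions': array([ 1.12653073e+00,  5.28468822e-01,  1.43394226e+00, -3.99179563e-05,
        1.18136575e+00, -1.78483173e-01]), 'dq': array([ 2.26279936e-03, -7.59415226e-04, -8.70221692e-05,  2.57435374e-04,
        4.30538090e-04,  9.74549981e-04]), 'tau': array([-7.50945346e-04, -4.42346942e+01, -1.78024381e+01, -1.77695938e-04,
        8.54522281e-03,  8.10853635e-06]), 'tcp_pos': array([0.16381857, 0.60239241, 0.23031927]), 'tcp_rot': array([-0.56147398,  0.56220219,  0.42866416, -0.4300264 ]), 'wrist_force': array([ 0.05807603, -0.08800844,  0.1174232 ]), 'moment': array([ 0.006753  ,  0.01133521, -0.01255721]), 'gripper_width': 0.08564239964635231}
scene {'camera_matrix': [[569.1368, 0.0, 311.4146], [0.0, 569.1368, 237.4042], [0.0, 0.0, 1.0]], 'eye': [1.1917, 0.165, 1.1195], 'attitude': [-0.1731, 0.5612, 0.7731, -0.2395]}
top {'camera_matrix': [[583.8197, 0.0, 315.4222], [0.0, 583.8197, 246.3293], [0.0, 0.0, 1.0]], 'eye': [0.2702, -0.0448, 1.3916], 'attitude': [-0.058, 0.7113, -0.6965, 0.0747]}
wrist {'camera_matrix': [[385.9612, 0.0, 323.2047], [0.0, 385.9612, 244.2339], [0.0, 0.0, 1.0]], 'T_tool_cam': [[1.0, -0.0008, -0.0005, 0.0002], [0.0002, -0.3279, 0.9447, -0.141], [-0.0009, -0.9447, -0.3279, 0.0839], [0.0, 0.0, 0.0, 1.0]]}
0.15
```

View pics/scene0.png

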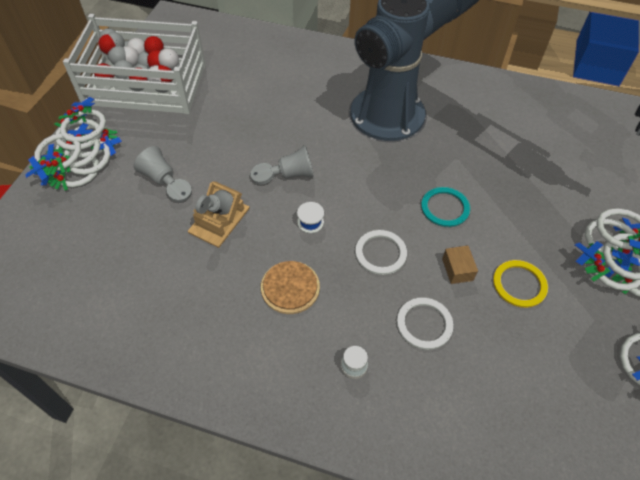

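View pics/top0.png

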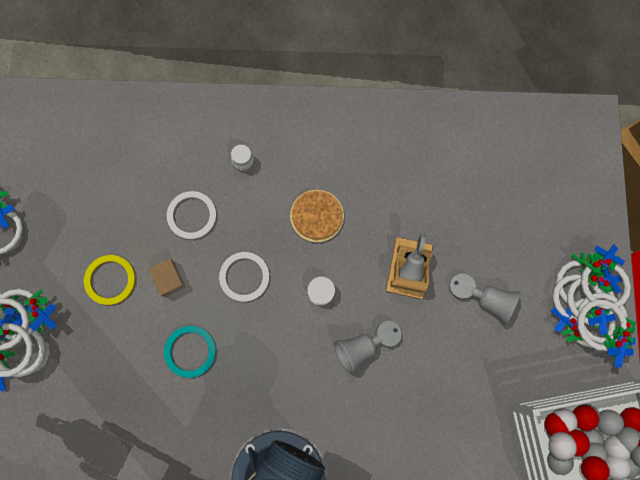

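View pics/wrist0.png

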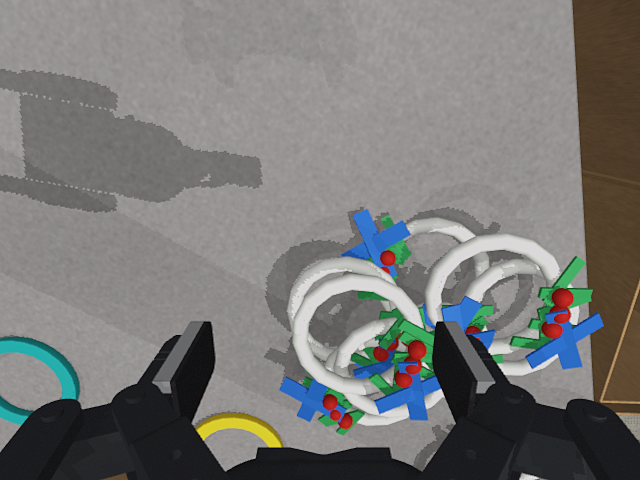

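Top view: white rings at (191,215) and (244,276), the cork board at (317,215), and the stand with its bell at (410,267). The look-alike bells lie at (370,348) and (487,297), and the turquoise and yellow rings are decoys. The spool is at (321,291), the jar at (241,157) and the carton at (167,278).

```bash
cat > h.py <<'E'
import numpy as np, cv2
from scipy.spatial.transform import Rotation as R
from plant import bot
def q2R(q): return R.from_quat([q[1],q[2],q[3],q[0]]).as_matrix()
def cam(name,s=None):
    m=bot.camera_model(name); K=np.array(m["camera_matrix"])
    if name=="wrist":
        s=s or bot.sense(); T=np.array(m["T_tool_cam"]); Rt=q2R(s["tcp_rot"])
        return K,Rt@T[:3,:3],Rt@T[:3,3]+s["tcp_pos"]
    return K,q2R(m["attitude"]),np.array(m["eye"])
def cloud(c,d):
    K,Rc,e=c; v,u=np.mgrid[:480,:640]
    P=np.stack([(u-K[0,2])/K[0,0]*d,(v-K[1,2])/K[1,1]*d,d],-1)
    return P@Rc.T+e
def ray_plane(c,uv,z):
    K,Rc,e=c; uv=np.atleast_2d(uv).astype(float)
    r=np.c_[(uv[:,0]-K[0,2])/K[0,0],(uv[:,1]-K[1,2])/K[1,1],np.ones(len(uv))]@Rc.T
    return e+r*((z-e[2])/r[:,2])[:,None]
def circ(P):
    A=np.c_[2*P[:,:2],np.ones(len(P))]; b=(P[:,:2]**2).sum(1)
    x=np.linalg.lstsq(A,b,rcond=None)[0]; return x[:2],np.sqrt(x[2]+x[0]**2+x[1]**2)
E
cat > m1.py <<'E'
from h import *
for n,boxes in {"top":{"ra":(205,240,285,315),"rb":(155,180,228,252),"board":(280,180,355,252)},"scene":{"ra":(345,220,415,285),"rb":(388,288,462,360),"board":(252,252,330,322)}}.items():
    z=np.load(f"pics/{n}0.npz"); p,d=z["p"],z["d"]; c=cam(n); C=cloud(c,d)
    print(n,"table z med",np.median(C[300:400,300:400,2]) )
    hsv=cv2.cvtColor(p,cv2.COLOR_BGR2HSV)
    for k,(u0,v0,u1,v1) in boxes.items():
        if k=="board": m=((hsv[...,1]>70)).astype(np.uint8)
        else: m=((hsv[...,2]>165)&(hsv[...,1]<50)).astype(np.uint8)
        M=np.zeros_like(m); M[v0:v1,u0:u1]=m[v0:v1,u0:u1]
        nl,L,st,_=cv2.connectedComponentsWithStats(M); i=1+np.argmax(st[1:,4]); M=(L==i).astype(np.uint8)
        zz=C[...,2][M>0]
        cs,_=cv2.findContours(M,cv2.RETR_CCOMP,cv2.CHAIN_APPROX_NONE)
        cs=sorted(cs,key=len)[::-1][:2]
        zt=.02 if k=="board" else .01
        print(k,"z",np.percentile(zz,[10,50,90]).round(4),"area",st[i,4],[ (circ(ray_plane(c,q[:,0]+0.0,zt))[0].round(4),round(circ(ray_plane(c,q[:,0],zt))[1],4)) for q in cs])
E
python3 m1.py
python3 - <<'E'
import cv2
p=cv2.imread('pics/scene0.png'); cv2.imwrite('pics/crop_s.png',cv2.resize(p[130:260,120:330],None,fx=3.6,fy=3.6,interpolation=2))
p=cv2.imread('pics/top0.png'); cv2.imwrite('pics/crop_t.png',cv2.resize(p[210:380,320:530],None,fx=3.5,fy=3.5,interpolation=2))
E
```

```text
top table z med 6.11537107302329e-05
ra z [0.0055 0.0091 0.0124] area 813 [(array([0.4575, 0.0944]), np.float64(0.0578)), (array([0.4575, 0.0944]), np.float64(0.0458))]
rb z [0.0053 0.009  0.0127] area 765 [(array([0.605 , 0.2281]), np.float64(0.0577)), (array([0.6052, 0.2282]), np.float64(0.0458))]
board z [0.0097 0.0186 0.0228] area 2272 [(array([ 0.6076, -0.0759]), np.float64(0.0648))]
scene table z med 0.0010466059091041036
ra z [0.0082 0.0109 0.0139] area 761 [(array([0.4556, 0.0937]), np.float64(0.0581)), (array([0.4556, 0.0936]), np.float64(0.0454))]
rb z [0.0083 0.0108 0.0136] area 951 [(array([0.6035, 0.2278]), np.float64(0.0581)), (array([0.6033, 0.2278]), np.float64(0.0453))]
board z [0.0111 0.0203 0.0235] area 2465 [(array([ 0.6157, -0.0744]), np.float64(0.0652))]
```

View pics/crop_s.png

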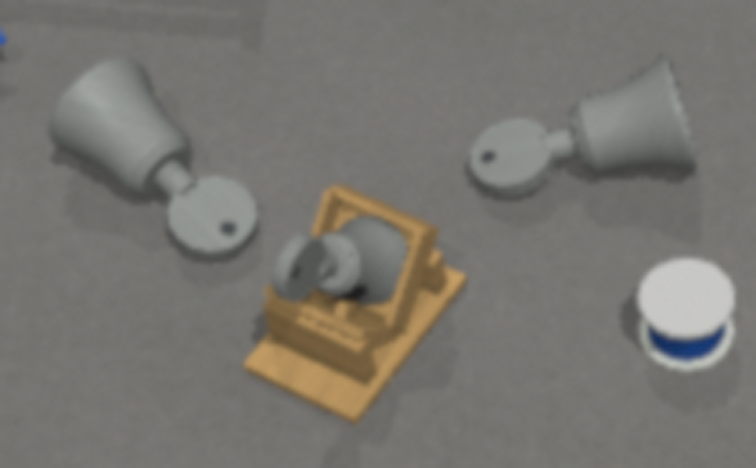

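View pics/crop_t.png

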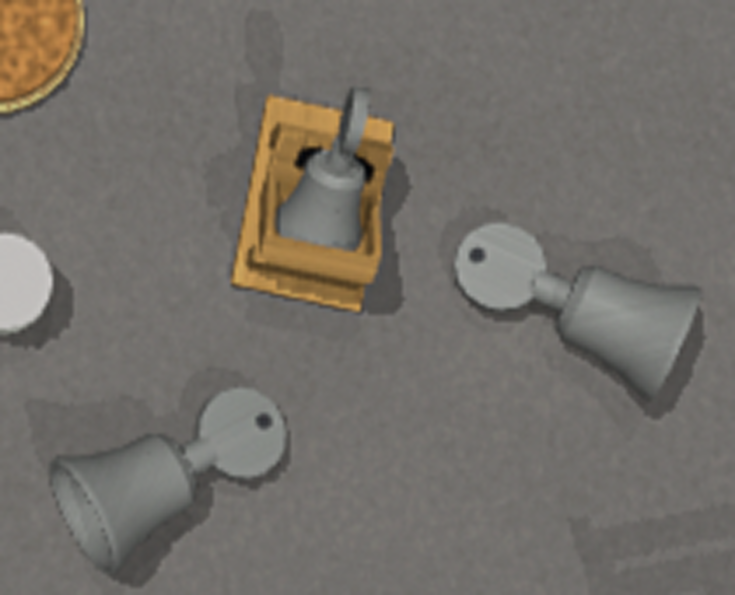

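```bash
cat > m2.py <<'E'
from h import *
s=bot.sense(); print("t",s["time"]); print("tcp",s["tcp_pos"].round(4)); print(q2R(s["tcp_rot"]).round(3))
for n,(u0,v0,u1,v1) in {"top":(275,175,360,257),"scene":(247,247,335,327)}.items():
    z=np.load(f"pics/{n}0.npz"); p,d=z["p"],z["d"]
    cv2.imwrite(f"pics/cb_{n}.png",cv2.resize(p[v0:v1,u0:u1],None,fx=6,fy=6,interpolation=0))
    for (u,v) in [((u0+u1)//2,(v0+v1)//2)]:
        hsv=cv2.cvtColor(p,cv2.COLOR_BGR2HSV)
        print(n,hsv[v,u0:u1:2].tolist())
def centre(n,u0,v0,u1,v1,zmin,zmax):
    z=np.load(f"pics/{n}0.npz"); C=cloud(cam(n),z["d"])[v0:v1,u0:u1]; m=(C[...,2]>zmin)&(C[...,2]<zmax)
    return C[m]
for k,n,b in [("spool","top",(300,270,345,312)),("jar","top",(222,138,262,178)),("carton","top",(148,255,190,300)),("spool","scene",(292,198,330,236)),("jar","scene",(335,340,375,380)),("carton","scene",(440,240,482,285))]:
    P=centre(n,*b,.036,.08); print(k,n,((P.min(0)+P.max(0))/2).round(3),P.min(0).round(3),P.max(0).round(3))
E
python3 m2.py
```

```text
t 0.15
tcp [0.1639 0.6026 0.2306]
[[ 0.263 -0.001 -0.965]
 [ 0.965 -0.002  0.263]
 [-0.002 -1.     0.   ]]
top [[12, 11, 115], [13, 15, 118], [24, 11, 112], [10, 13, 117], [20, 13, 114], [21, 16, 114], [23, 9, 116], [24, 32, 118], [26, 97, 194], [16, 158, 194], [16, 161, 182], [16, 159, 167], [15, 157, 169], [16, 159, 141], [16, 158, 177], [15, 161, 196], [16, 160, 191], [16, 156, 191], [15, 159, 194], [16, 159, 194], [16, 159, 189], [15, 156, 181], [15, 160, 139], [15, 159, 191], [16, 159, 173], [15, 158, 181], [15, 158, 147], [15, 158, 153], [16, 159, 183], [17, 149, 200], [15, 159, 178], [15, 158, 136], [15, 158, 166], [16, 147, 163], [24, 100, 193], [170, 7, 111], [12, 11, 115], [15, 14, 113], [20, 13, 118], [18, 11, 115], [18, 11, 113], [15, 13, 117], [15, 9, 114]]
scene [[18, 11, 118], [24, 11, 118], [24, 11, 119], [23, 9, 118], [24, 11, 116], [24, 11, 116], [21, 15, 119], [21, 90, 179], [17, 116, 149], [16, 134, 165], [16, 134, 169], [16, 135, 157], [15, 134, 156], [15, 133, 159], [16, 134, 158], [16, 133, 144], [15, 134, 147], [16, 134, 143], [15, 135, 138], [15, 132, 160], [16, 133, 171], [15, 134, 156], [15, 134, 154], [15, 135, 155], [15, 135, 155], [15, 136, 165], [15, 134, 175], [16, 136, 180], [15, 136, 186], [15, 135, 174], [15, 135, 172], [15, 134, 179], [16, 134, 170], [15, 135, 179], [15, 135, 176], [19, 106, 174], [20, 78, 167], [24, 11, 119], [23, 9, 119], [30, 9, 118], [23, 9, 115], [23, 9, 116], [18, 11, 117], [30, 11, 115]]
spool top [ 0.425 -0.089  0.043] [ 0.394 -0.12   0.036] [ 0.456 -0.059  0.05 ]
jar top [0.745 0.109 0.05 ] [0.721 0.086 0.037] [0.77  0.133 0.063]
carton top [0.448 0.271 0.044] [0.405 0.232 0.036] [0.49  0.311 0.053]
spool scene [ 0.424 -0.09   0.043] [ 0.391 -0.122  0.036] [ 0.457 -0.058  0.05 ]
jar scene [0.746 0.109 0.048] [0.722 0.086 0.036] [0.77  0.133 0.061]
carton scene [0.449 0.272 0.044] [0.405 0.232 0.036] [0.492 0.311 0.051]
```

Emit:
play_rows(moves=[[-1, -0.0155, 0, -0.0382, 0, 0, 0], [-1, -0.0155, 0, -0.0382, 0, 0, 0], [-1, -0.0155, 0, -0.0382, 0, 0, 0], [-1, -0.0155, 0, -0.0382, 0, 0, 0], [-1, -0.0155, 0, -0.0382, 0, 0, 0], [-1, -0.0155, 0, -0.0382, 0, 0, 0], [-1, -0.0155, 0, -0.0382, 0, 0, 0], [-1, -0.0155, 0, -0.0382, 0, 0, 0], [-1, -0.0155, 0, -0.0382, 0, 0, 0], [-1, -0.0155, 0, -0.0382, 0, 0, 0]], squeeze=50)

```text
time: 0.98
tcp_pos: [0.4932, 0.3515, 0.2311]
tcp_rot: [0.562, -0.562, -0.429, 0.43]
wrist_force: [-0.1, 1.4, -0.4]
gripper_width: 0.0853
```

Emit:
play_rows(moves=[[-1, -0.0155, 0, -0.0382, 0, 0, 0], [-1, -0.0155, 0, -0.0382, 0, 0, 0], [-1, -0.0155, 0, -0.0382, 0, 0, 0], [-1, -0.0155, 0, -0.0382, 0, 0, 0], [-1, -0.0155, 0, -0.0382, 0, 0, 0], [-1, 0, 0, 0, 0, 7, 0], [-1, 0, 0, 0, 0, 7, 0], [-1, 0, 0, 0, 0, 7, 0], [-1, 0, 0, 0, 0, 7, 0], [-1, 0, 0, 0, 0, 7, 0]])

```text
time: 1.82
tcp_pos: [0.6557, 0.2278, 0.2306]
tcp_rot: [0.666, -0.666, -0.238, 0.239]
wrist_force: [-0.3, -0.7, 0.6]
gripper_width: 0.0855
```

Emit:
play_rows(moves=[[-1, 0, 0, 0, 0, 7, 0], [-1, 0, 0, 0, 0, 7, 0], [-1, 0, 0, 0, 0, 7, 0], [-1, 0, 0, 0, 0, 7, 0], [-1, 0, 0, 0, 0, 7, 0], [-1, 0, 0, 0, 0, 4.7, 0], [-1, 0, 0, 0, 0, 0, 0]])

```text
time: 2.4
tcp_pos: [0.6556, 0.2281, 0.2307]
tcp_rot: [-0.707, 0.707, -0.0, -0.0]
wrist_force: [0.4, 0.4, 0.6]
gripper_width: 0.0856
```

```bash
cat > look.py <<'E'
import sys
from h import *
tag=sys.argv[1]
s=bot.sense(); print("t",s["time"],"tcp",s["tcp_pos"].round(4),"w",round(s["gripper_width"],4),"F",np.round(s["wrist_force"],2)); print(q2R(s["tcp_rot"]).round(3)); print("j",s["joint_positions"].round(3))
for n in sys.argv[2:]:
    s=bot.sense(); c=cam(n,s); p,d=bot.read_camera(n); cv2.imwrite(f"pics/{n}_{tag}.png",p); np.savez(f"pics/{n}_{tag}.npz",p=p,d=d,K=c[0],R=c[1],e=c[2])
E
python3 look.py 1 wrist
```

```text
t 2.4 tcp [0.6556 0.2281 0.2307] w 0.0856 F [0.42 0.4  0.64]
[[ 1.    -0.001  0.   ]
 [-0.    -0.     1.   ]
 [-0.001 -1.    -0.   ]]
j [ 0.174  0.625  1.242 -0.     1.276  0.174]
```

View pics/wrist_1.png

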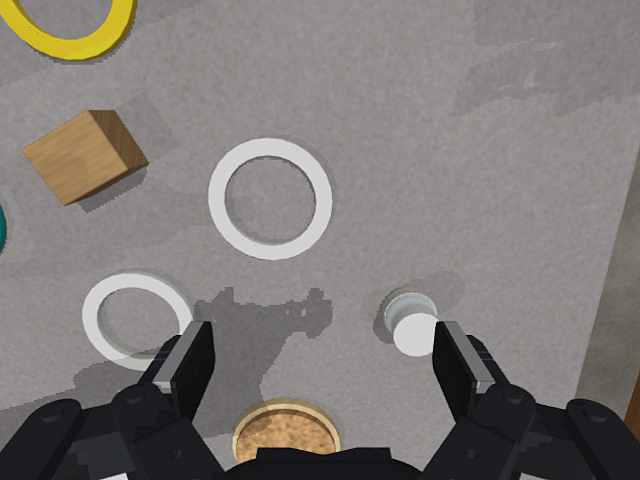

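The wrist view shows white ring_b at about (270,198), ring_a at (140,320) and the board at (287,440). I'll fit the circles.

```bash
cat > fit.py <<'E'
from h import *
def ringfit(f,box,z,kind="white",zr=None):
    q=np.load(f); p,d=q["p"],q["d"]; c=(q["K"],q["R"],q["e"])
    hsv=cv2.cvtColor(p,cv2.COLOR_BGR2HSV)
    if kind=="cork": m=(hsv[...,0]<=18)&(hsv[...,1]>90)
    else: m=(hsv[...,2]>155)&(hsv[...,1]<50)
    if zr: Z=cloud(c,d)[...,2]; m&=(Z>zr[0])&(Z<zr[1])
    u0,v0,u1,v1=box; M=np.zeros(m.shape,np.uint8); M[v0:v1,u0:u1]=m[v0:v1,u0:u1]
    n,L,st,_=cv2.connectedComponentsWithStats(M); i=1+np.argmax(st[1:,4]); M=(L==i).astype(np.uint8)
    cs,_=cv2.findContours(M,cv2.RETR_CCOMP,cv2.CHAIN_APPROX_NONE); cs=sorted(cs,key=len)[::-1][:2]
    out=[]
    for k in cs:
        if len(k)<30: continue
        P=ray_plane(c,k[:,0],z); cc,r=circ(P)
        for _ in range(4):
            e=np.abs(np.hypot(*(P[:,:2]-cc).T)-r); g=e<max(.0015,1.5*np.median(e)); cc,r=circ(P[g])
        out.append((cc.round(4).tolist(),round(float(r),4),int(g.sum()),len(g)))
    Z=cloud(c,d)[...,2][M>0]
    print(f,kind,"zmed",Z.round(4).mean().round(4) if len(Z) else None,out)
E
python3 - <<'E'
from fit import *
ringfit("pics/wrist_1.npz",(195,125,345,270),.01)
for n,b in (("top",(275,175,360,257)),("scene",(247,247,335,327))):
    q=np.load(f"pics/{n}0.npz"); c=cam(n); np.savez(f"pics/{n}_0.npz",p=q["p"],d=q["d"],K=c[0],R=c[1],e=c[2])
    ringfit(f"pics/{n}_0.npz",b,.02,"cork")
    ringfit(f"pics/{n}_0.npz",b,.02,"cork",(.016,.03))
E
```

```text
pics/wrist_1.npz white zmed 0.0097 [([0.6051, 0.2302], 0.059, 348, 348), ([0.6052, 0.2305], 0.0439, 258, 260)]
pics/top_0.npz cork zmed 0.0253 [([0.6096, -0.0764], 0.0596, 101, 143)]
pics/top_0.npz cork zmed 0.0201 [([0.6103, -0.0763], 0.0584, 124, 150)]
pics/scene_0.npz cork zmed 0.0255 [([0.6137, -0.0764], 0.0624, 102, 163)]
pics/scene_0.npz cork zmed 0.0209 [([0.6102, -0.0766], 0.0592, 132, 147)]
```

Emit:
play_rows(moves=[[-1, 0.001, 0.04, 0.001, 0, 0, 0], [-1, 0, 0.04, 0, 0, 0, 0], [-1, 0, 0.04, 0, 0, 0, 0], [-1, 0, 0.04, 0, 0, 0, 0], [-1, 0, 0.04, 0, 0, 0, 0], [-0.3, 0, 0.02, 0, 0, 0, 0], [0, 0, 0.0075, 0, 0, 0, 0], [0.2, 0, 0, 0, 0, 0, 0]], squeeze=40)

```text
time: 3.12
tcp_pos: [0.6552, 0.2288, 0.001]
tcp_rot: [-0.707, 0.707, -0.001, -0.003]
wrist_force: [0.2, -0.5, -0.2]
gripper_width: 0.0517
```

Emit:
play_rows(moves=[[1, 0, 0, 0, 0, 0, 0], [1, 0, 0, 0, 0, 0, 0], [1, 0, 0, 0, 0, 0, 0], [1, 0, 0, 0, 0, 0, 0], [1, 0, 0, 0, 0, 0, 0], [1, 0, 0, 0, 0, 0, 0]])

```text
time: 3.62
tcp_pos: [0.659, 0.2296, 0.0066]
tcp_rot: [0.707, -0.707, -0.002, -0.001]
wrist_force: [-0.1, 0.3, 6.9]
gripper_width: 0.0139
```

Emit:
play_rows(moves=[[1, 0, -0.01, 0, 0, 0, 0], [1, 0, -0.02, 0, 0, 0, 0], [1, 0, -0.03, 0, 0, 0, 0], [1, 0, -0.03, 0, 0, 0, 0], [1, 0, 0, 0, 0, 0, 0]])

```text
time: 4.03
tcp_pos: [0.6612, 0.2301, 0.1014]
tcp_rot: [0.708, -0.706, -0.005, -0.004]
wrist_force: [1.5, -0.3, 1.1]
gripper_width: 0.0135
```

```bash
python3 look.py 2 wrist scene
```

```text
t 4.0333 tcp [0.6612 0.2301 0.1014] w 0.0135 F [ 1.55 -0.34  1.13]
[[ 1.     0.012 -0.002]
 [ 0.001  0.002  1.   ]
 [ 0.012 -1.     0.002]]
j [0.176 0.77  1.338 0.    1.021 0.174]
```

View pics/wrist_2.png

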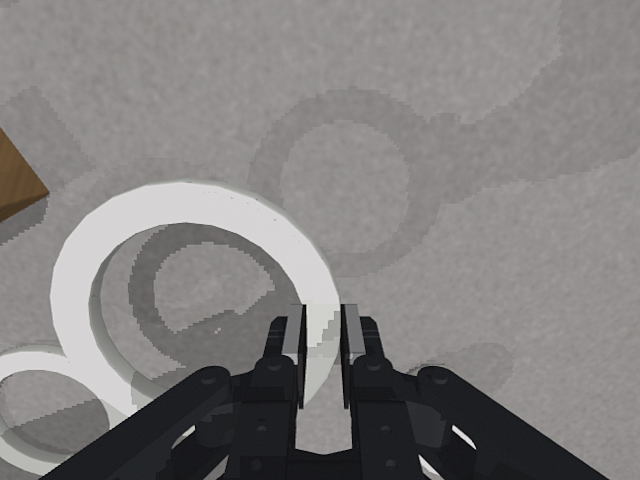

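View pics/scene_2.png

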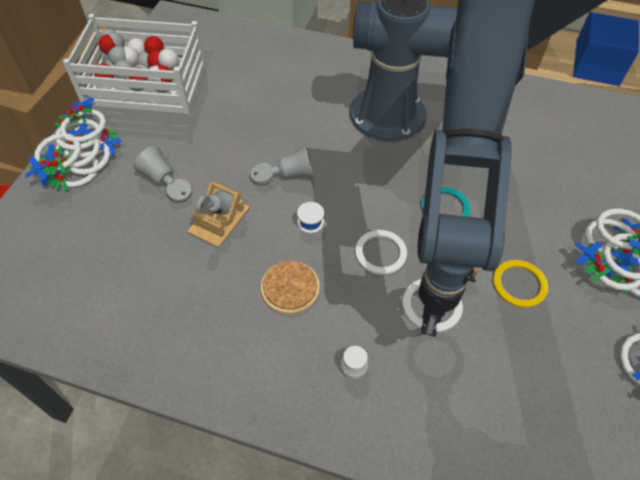

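```bash
cat > held.py <<'E'
import sys
from fit import *
def held(f,zlo,zhi,box):
    q=np.load(f); p,d=q["p"],q["d"]; c=(q["K"],q["R"],q["e"]); C=cloud(c,d)
    hsv=cv2.cvtColor(p,cv2.COLOR_BGR2HSV)
    m=(hsv[...,2]>110)&(hsv[...,1]<60)&(C[...,2]>zlo)&(C[...,2]<zhi)
    B=np.zeros_like(m); u0,v0,u1,v1=box; B[v0:v1,u0:u1]=1; m&=B
    P=C[m]; A=np.c_[P[:,:2]-P[:,:2].mean(0),np.ones(len(P))]
    g=np.ones(len(P),bool)
    for _ in range(6):
        x=np.linalg.lstsq(A[g],P[g,2],rcond=None)[0]; r=P[:,2]-A@x; g=np.abs(r)<max(.001,1.5*np.std(r[g]))
    top=P[g]
    rr=[]
    # circle fit: xy of band, fit by minimizing deviation |r-52| outside band
    from scipy.optimize import least_squares
    c0=(top[:,:2].max(0)+top[:,:2].min(0))/2
    f=lambda s:np.maximum(0,np.abs(np.hypot(*(top[:,:2]-s).T)-.052)-.0075)
    # alternative: smooth
    g2=lambda s:np.hypot(*(top[:,:2]-s).T)-.052
    s=least_squares(g2,c0,loss='soft_l1',f_scale=.01).x
    s2=least_squares(f,s).x
    zc=x[2]+x[:2]@(s2-P[:,:2].mean(0))
    print(f"n {len(top)} slope x,y {x[:2].round(4)} ring centre {s.round(4)} {s2.round(4)} z top {zc:.4f} rms {np.std(r[g]):.4f}")
if __name__=="__main__":
    a=sys.argv; held(a[1],float(a[2]),float(a[3]),tuple(map(int,a[4:8])))
E
python3 held.py pics/wrist_2.npz .06 .13 40 170 350 430
python3 held.py pics/scene_2.npz .06 .13 395 270 470 340
```

```text
n 19246 slope x,y [0.0124 0.0013] ring centre [0.6104 0.231 ] [0.6103 0.2306] z top 0.1024 rms 0.0005
n 309 slope x,y [ 0.0062 -0.0051] ring centre [0.6079 0.2287] [0.6074 0.2286] z top 0.1023 rms 0.0007
```

```bash
python3 - <<'E'
import cv2
p=cv2.imread('pics/wrist_2.png'); cv2.imwrite('pics/c1.png',cv2.resize(p[280:430,240:400],None,fx=4,fy=4,interpolation=2))
p=cv2.imread('pics/scene_2.png'); cv2.imwrite('pics/c2.png',cv2.resize(p[250:350,380:480],None,fx=6,fy=6,interpolation=2))
E
```

```text
(no output)
```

View pics/c1.png

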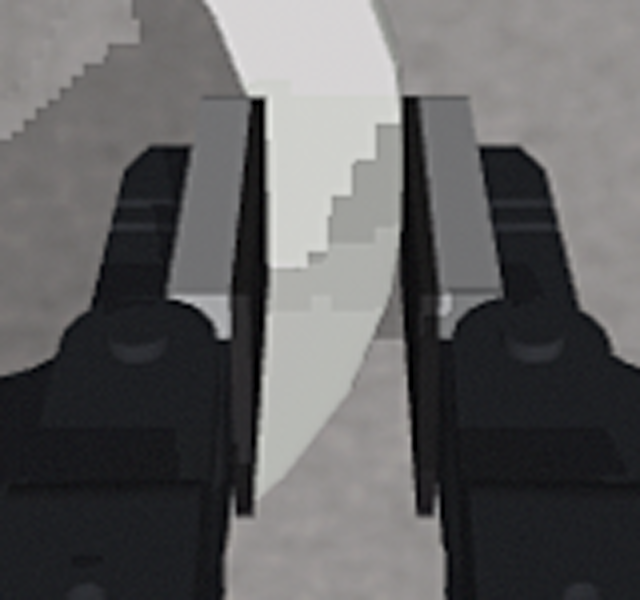

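View pics/c2.png

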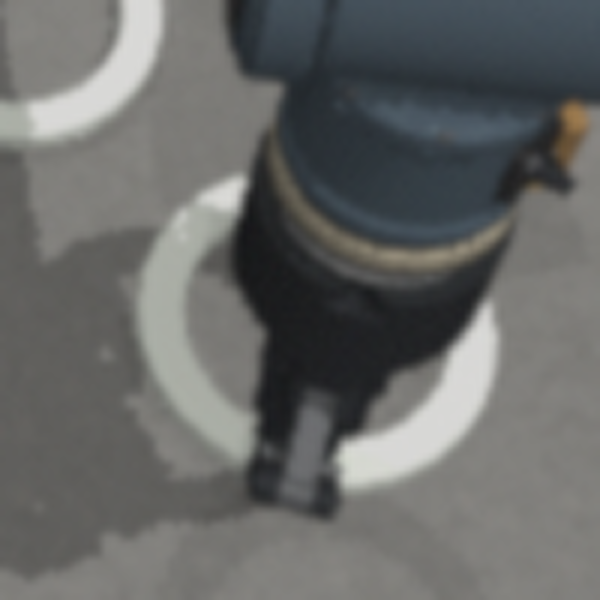

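Emit:
play_rows(moves=[[1, 0, 0, -0.0385, 0, 0, 0.7], [1, 0, 0, -0.0385, 0, 0, 0], [1, 0, 0, -0.0385, 0, 0, 0], [1, 0, 0, -0.0385, 0, 0, 0], [1, 0, 0, -0.0385, 0, 0, 0], [1, 0, 0, -0.0385, 0, 0, 0], [1, 0, 0, -0.0385, 0, 0, 0], [1, 0, 0.02, -0.0385, 0, 0, 0], [1, 0, 0.02, 0, 0, 0, 0], [1, 0, 0, 0, 0, 0, 0]])

```text
time: 4.97
tcp_pos: [0.6527, -0.0791, 0.0497]
tcp_rot: [0.708, -0.706, 0.009, 0.007]
wrist_force: [-1.9, 1.5, -1.6]
gripper_width: 0.0138
```

```bash
python3 look.py 3 wrist scene; python3 held.py pics/wrist_3.npz .035 .09 20 130 350 430
```

```text
t 4.9667 tcp [ 0.6527 -0.0791  0.0497] w 0.0138 F [-1.91  1.48 -1.55]
[[ 1.    -0.022  0.003]
 [-0.003  0.003  1.   ]
 [-0.022 -1.     0.003]]
j [-0.289  0.804  1.451 -0.004  0.908 -0.283]
n 19058 slope x,y [-0.0195  0.0022] ring centre [ 0.6021 -0.0781] [ 0.6018 -0.0785] z top 0.0524 rms 0.0005
```

View pics/wrist_3.png

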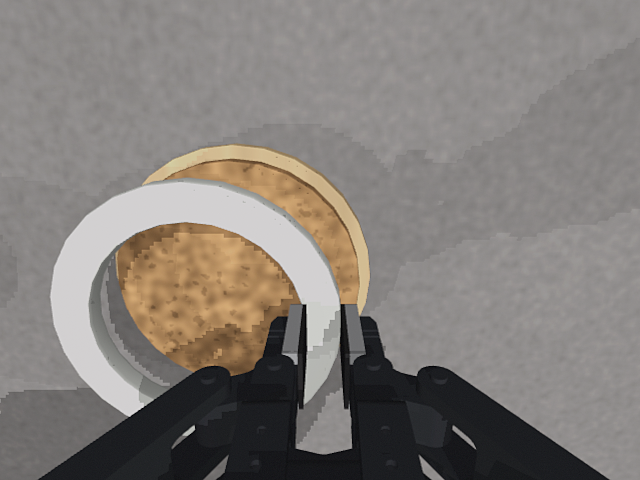

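View pics/scene_3.png

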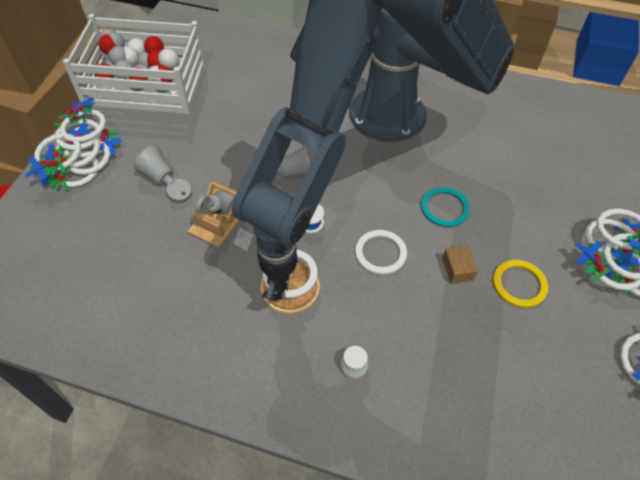

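Emit:
play_rows(moves=[[1, 0, 0, 0, 0, 0, 0], [1, 0, 0, 0, 0, 0, 0], [1, 0, 0, 0, 0, 0, 0]])

```text
time: 5.32
tcp_pos: [0.6575, -0.0759, 0.0557]
tcp_rot: [-0.707, 0.707, -0.003, -0.005]
wrist_force: [0.3, 0.3, -0.1]
gripper_width: 0.0134
```

```bash
python3 look.py 4 wrist; python3 held.py pics/wrist_4.npz .035 .09 20 130 350 430
```

```text
t 5.3167 tcp [ 0.6575 -0.0759  0.0557] w 0.0134 F [ 0.3   0.3  -0.05]
[[ 1.    -0.011 -0.003]
 [ 0.003 -0.     1.   ]
 [-0.011 -1.    -0.   ]]
j [-0.282  0.796  1.447 -0.004  0.909 -0.283]
n 19136 slope x,y [-0.009  -0.0013] ring centre [ 0.6068 -0.0752] [ 0.6066 -0.0755] z top 0.0578 rms 0.0005
```

```bash
cat > arc.py <<'E'
import sys
from fit import *
from scipy.optimize import least_squares
def outer(f,box,z,Rr,hmin,smin,zr=None,upper=True):
    """fit fixed-radius circle to the silhouette of orange-ish mask"""
    q=np.load(f); p,d=q["p"],q["d"]; c=(q["K"],q["R"],q["e"]); Z=cloud(c,d)[...,2]
    hsv=cv2.cvtColor(p,cv2.COLOR_BGR2HSV)
    m=(hsv[...,1]>smin)&(Z>-.01)&(Z<.03)
    if hmin=="cork": m&=(hsv[...,0]<=18)&(hsv[...,1]>110)
    u0,v0,u1,v1=box
    E=[]
    # first mask pixel from above in each column; last mask pixel from right in each row
    for u in range(u0,u1):
        k=np.flatnonzero(m[v0:v1,u])
        if len(k): E.append((u,v0+k[0]-.5))
    for v in range(v0,v1):
        k=np.flatnonzero(m[v,u0:u1])
        if len(k): E.append((u0+k[-1]+.5,v))
    P=ray_plane(c,np.array(E),z)[:,:2]
    f=lambda s:np.hypot(*(P-s).T)-Rr
    s0=np.array([.61,-.0765]); 
    for t in (.01,.004,.002):
        g=np.abs(f(s0))<t; P2=P[g]; s0=least_squares(lambda s:np.hypot(*(P2-s).T)-Rr,s0).x
    print(f"centre {s0.round(4)} used {g.sum()}/{len(P)}")
E
python3 - <<'E'
from arc import *
for f in ("pics/wrist_3.npz","pics/wrist_4.npz"):
    outer(f,(150,120,385,300),.01,.066,None,40)
    outer(f,(200,120,385,300),.02,.060,"cork",80)
E
```

```text
centre [ 0.6107 -0.0745] used 377/377
centre [ 0.6103 -0.0739] used 300/300
centre [ 0.6108 -0.0743] used 361/361
centre [ 0.6103 -0.0736] used 285/285
```

Emit:
play_rows(moves=[[1, 0.004, 0, 0.001, 0, 0, -0.65], [1, 0, 0.01, 0, 0, 0, 0], [1, 0, 0.01, 0, 0, 0, 0], [1, 0, 0.004, 0, 0, 0, 0], [1, 0, 0, 0, 0, 0, 0], [1, 0, 0, 0, 0, 0, 0], [1, 0, 0, 0, 0, 0, 0]])

```text
time: 5.95
tcp_pos: [0.6608, -0.0764, 0.0303]
tcp_rot: [0.707, -0.707, 0.0, 0.001]
wrist_force: [0.6, -0.8, 0.5]
gripper_width: 0.0136
```

```bash
python3 look.py 5 wrist; python3 held.py pics/wrist_5.npz .015 .06 20 130 350 430
```

```text
t 5.95 tcp [ 0.6608 -0.0764  0.0303] w 0.0136 F [ 0.62 -0.8   0.46]
[[ 1.    -0.001 -0.001]
 [ 0.001  0.     1.   ]
 [-0.001 -1.     0.   ]]
j [-0.283  0.833  1.452 -0.     0.858 -0.284]
n 19150 slope x,y [ 0.0007 -0.0008] ring centre [ 0.61   -0.0756] [ 0.6099 -0.0759] z top 0.0319 rms 0.0005
```

View pics/wrist_5.png

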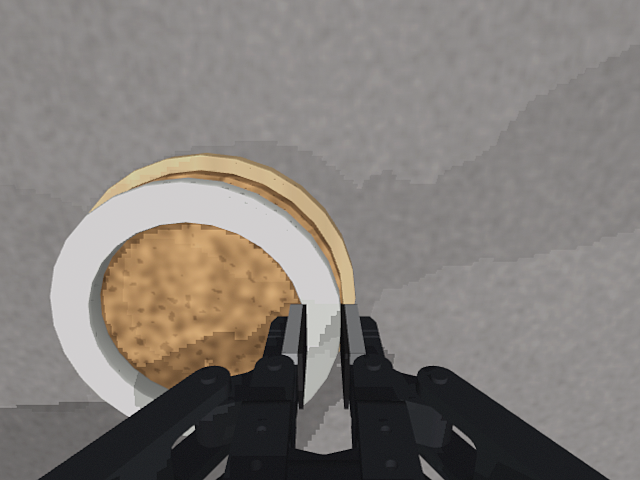

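```bash
python3 - <<'E'
from arc import *
f="pics/wrist_5.npz"
outer(f,(110,120,375,290),.01,.066,None,40)
q=np.load(f); p=q["p"]; cv2.imwrite("pics/c5.png",cv2.resize(p[140:320,60:380],None,fx=2.4,fy=2.4,interpolation=2))
E
```

```text
centre [ 0.6112 -0.0743] used 382/382
```

Emit:
play_rows(moves=[[1, 0, 0, 0, 0, 0, 0], [1, 0, 0, 0, 0, 0, 0]])

```text
time: 6.17
tcp_pos: [0.6611, -0.0764, 0.0309]
tcp_rot: [-0.707, 0.707, 0.0, -0.0]
wrist_force: [-0.1, -0.4, -0.0]
gripper_width: 0.0139
```

Emit:
play_rows(moves=[[1, 0.001, 0.001, 0.0013, 0, 0, 0], [1, 0, 0.0015, 0, 0, 0, 0], [1, 0, 0, 0, 0, 0, 0], [0.6, 0, 0, 0, 0, 0, 0], [0.3, 0, 0, 0, 0, 0, 0], [0.3, 0, -0.01, 0, 0, 0, 0], [0.3, 0, -0.04, 0, 0, 0, 0], [0.3, 0, -0.04, 0, 0, 0, 0], [0.3, 0, -0.04, 0, 0, 0, 0]])

```text
time: 6.92
tcp_pos: [0.6614, -0.0749, 0.1596]
tcp_rot: [0.707, -0.707, 0.0, 0.001]
wrist_force: [0.8, -1.1, 0.6]
gripper_width: 0.0298
```

Emit:
play_rows(moves=[[-1, -0.004, 0, 0.041, 0, 0, 0], [-1, -0.004, 0, 0.041, 0, 0, 0], [-1, -0.004, 0, 0.041, 0, 0, 0], [-1, 0, 0, 0, 0, 0, 0], [-1, 0, 0, 0, 0, 0, 0]])

```text
time: 7.33
tcp_pos: [0.6493, 0.0506, 0.1592]
tcp_rot: [-0.707, 0.707, 0.002, -0.002]
wrist_force: [0.8, -0.3, -0.2]
gripper_width: 0.085
```

```bash
python3 look.py 6 wrist scene
```

```text
t 7.3333 tcp [0.6493 0.0506 0.1592] w 0.085 F [ 0.78 -0.28 -0.21]
[[ 1.    -0.    -0.006]
 [ 0.006 -0.     1.   ]
 [-0.    -1.    -0.   ]]
j [-0.093  0.644  1.428 -0.     1.069 -0.099]
```

View pics/wrist_6.png

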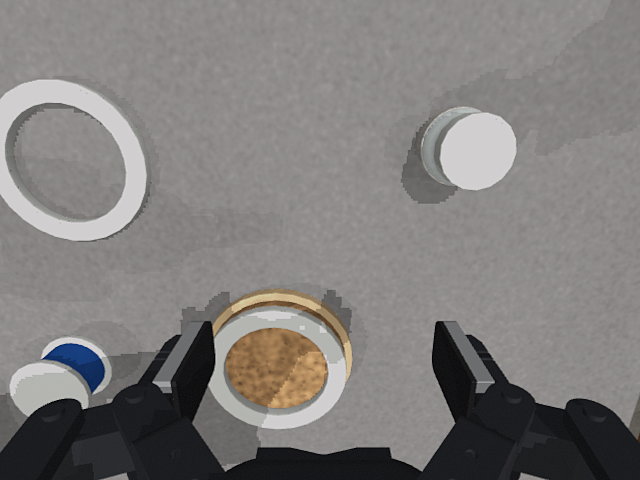

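```bash
python3 - <<'E'
from arc import *
f="pics/wrist_6.npz"
outer(f,(205,270,355,330),.01,.066,None,40)
ringfit(f,(205,280,352,435),.03,zr=(.02,.04))
ringfit(f,(0,70,160,250),.01)
f="pics/scene_6.npz"
ringfit(f,(250,250,330,325),.03)
ringfit(f,(250,250,330,325),.03,zr=(.022,.04))
ringfit(f,(345,220,415,285),.01)
p=np.load(f)["p"]; cv2.imwrite("pics/c6.png",cv2.resize(p[230:340,240:345],None,fx=5,fy=5,interpolation=2))
E
```

```text
centre [ 0.6115 -0.0707] used 176/176
pics/wrist_6.npz white zmed 0.0284 [([0.6108, -0.0728], 0.0587, 326, 369), ([0.6104, -0.0727], 0.0441, 273, 276)]
pics/wrist_6.npz white zmed 0.0098 [([0.4584, 0.0961], 0.0589, 369, 458), ([0.4584, 0.0962], 0.0438, 341, 341)]
pics/scene_6.npz white zmed 0.0307 [([0.6102, -0.0769], 0.0583, 124, 142), ([0.6088, -0.0762], 0.0455, 104, 110)]
pics/scene_6.npz white zmed 0.0309 [([0.6101, -0.0767], 0.0583, 125, 142), ([0.6088, -0.0762], 0.0455, 104, 110)]
pics/scene_6.npz white zmed 0.0148 [([0.4561, 0.0954], 0.0584, 115, 195)]
```

View pics/c6.png

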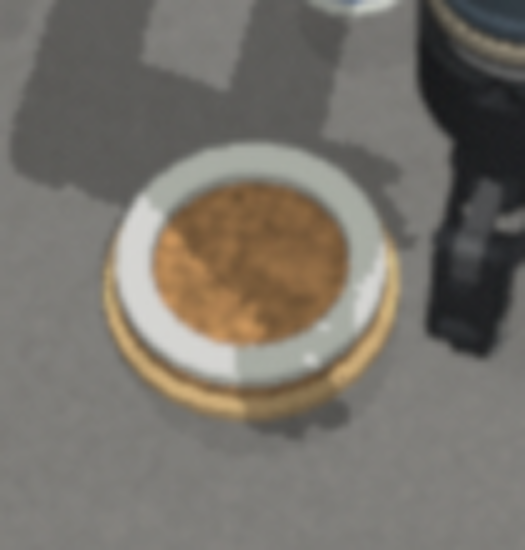

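Emit:
play_rows(moves=[[-1, -0.035, 0, 0.011, 0, 0, 0], [-1, -0.035, 0, 0.011, 0, 0, 0], [-1, -0.035, 0, 0.011, 0, 0, 0], [-1, -0.036, 0.01, 0.0115, 0, 0, 0], [-1, 0, 0.03, 0, 0, 0, 0], [-1, 0, 0.035, 0, 0, 0, 0], [-1, 0, 0.035, 0, 0, 0, 0], [-1, 0, 0, 0, 0, 0, 0], [-1, 0, 0, 0, 0, 0, 0]])

```text
time: 8.18
tcp_pos: [0.5077, 0.0911, 0.0467]
tcp_rot: [0.707, -0.707, 0.002, 0.002]
wrist_force: [0.6, 0.2, -1.1]
gripper_width: 0.0857
```

Emit:
play_rows(moves=[[-1, 0.001, 0.03, 0.0025, 0, 0, 0], [0, 0, 0.013, 0, 0, 0, 0], [0.2, 0, 0, 0, 0, 0, 0], [1, 0, 0, 0, 0, 0, 0], [1, 0, 0, 0, 0, 0, 0], [1, 0, 0, 0, 0, 0, 0], [1, 0, 0, 0, 0, 0, 0], [1, 0, 0, 0, 0, 0, 0], [1, 0, 0, 0, 0, 0, 0]])

```text
time: 8.93
tcp_pos: [0.5108, 0.0947, 0.0071]
tcp_rot: [-0.707, 0.707, 0.001, 0.0]
wrist_force: [-0.3, -0.7, 7.6]
gripper_width: 0.014
```

Emit:
play_rows(moves=[[1, 0, -0.01, 0, 0, 0, 0], [1, 0, -0.03, 0, 0, 0, 0], [1, 0, -0.03, 0, 0, 0, 0], [1, 0, -0.03, 0, 0, 0, 0], [1, 0, 0, 0, 0, 0, 0], [1, 0, 0, 0, 0, 0, 0]])

```text
time: 9.43
tcp_pos: [0.5111, 0.0949, 0.1078]
tcp_rot: [-0.707, 0.707, 0.002, 0.001]
wrist_force: [-0.2, -0.3, -0.7]
gripper_width: 0.0136
```

```bash
python3 look.py 7 wrist; python3 held.py pics/wrist_7.npz .07 .14 20 130 350 430
```

```text
t 9.4333 tcp [0.5111 0.0949 0.1078] w 0.0136 F [-0.19 -0.33 -0.68]
[[ 1.     0.005 -0.001]
 [ 0.001 -0.     1.   ]
 [ 0.005 -1.    -0.   ]]
j [-0.032  0.576  1.808 -0.     0.753 -0.033]
n 19040 slope x,y [0.0047 0.0072] ring centre [0.4604 0.0952] [0.4602 0.0949] z top 0.1087 rms 0.0005
```

View pics/wrist_7.png

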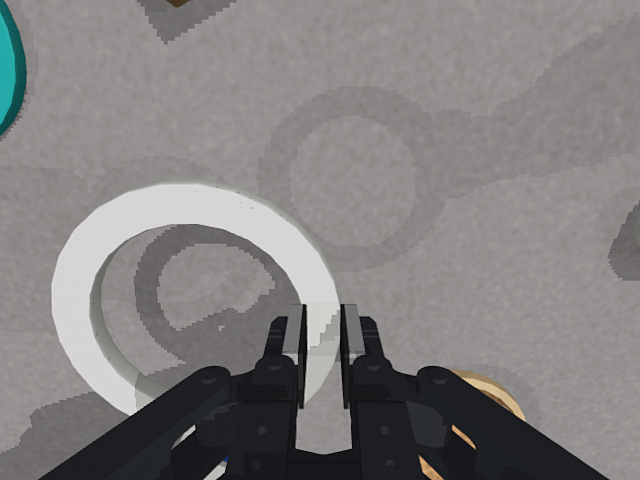

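Emit:
play_rows(moves=[[1, 0.025, 0, -0.0283, 0, 0, 0], [1, 0.025, 0, -0.0283, 0, 0, 0], [1, 0.025, 0, -0.0283, 0, 0, 0], [1, 0.025, 0, -0.0283, 0, 0, 0], [1, 0.025, 0, -0.0283, 0, 0, 0], [1, 0.0255, 0.005, -0.0283, 0, 0, 0], [1, 0, 0.03, 0, 0, 0, 0], [1, 0, 0.02, 0, 0, 0, 0], [1, 0, 0, 0, 0, 0, 0], [1, 0, 0, 0, 0, 0, 0]])

```text
time: 10.32
tcp_pos: [0.6578, -0.0742, 0.0472]
tcp_rot: [0.708, -0.706, 0.002, 0.003]
wrist_force: [-0.2, 0.0, 0.4]
gripper_width: 0.0136
```

Emit:
play_rows(moves=[[1, 0, 0, 0, 0, 0, 0], [1, 0, 0, 0, 0, 0, 0]])

```text
time: 10.48
tcp_pos: [0.661, -0.0745, 0.0512]
tcp_rot: [-0.707, 0.707, 0.001, -0.0]
wrist_force: [0.7, 0.7, -0.9]
gripper_width: 0.0135
```

```bash
python3 look.py 8 wrist; python3 held.py pics/wrist_8.npz .038 .09 20 130 350 430; python3 - <<'E'
from arc import *
outer("pics/wrist_8.npz",(150,120,385,300),.01,.066,None,40)
E
```

```text
t 10.4833 tcp [ 0.661  -0.0745  0.0512] w 0.0135 F [ 0.71  0.72 -0.95]
[[ 1.     0.001 -0.002]
 [ 0.002 -0.001  1.   ]
 [ 0.001 -1.    -0.001]]
j [-0.28   0.802  1.449 -0.     0.89  -0.281]
n 18923 slope x,y [0.0015 0.0073] ring centre [ 0.6102 -0.0741] [ 0.6101 -0.0744] z top 0.0522 rms 0.0005
centre [ 0.6108 -0.0741] used 350/350
```

View pics/wrist_8.png

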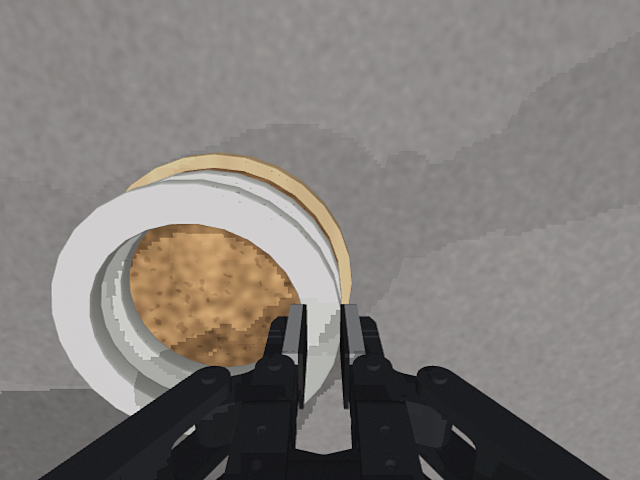

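Emit:
play_rows(moves=[[1, 0.0005, 0.006, 0, 0, 0, 0], [1, 0, 0.0045, 0, 0, 0, 0], [1, 0, 0.001, 0, 0, 0, 0], [1, 0, 0, 0, 0, 0, 0], [1, 0, 0, 0, 0, 0, 0], [1, 0, 0, 0, 0, 0, 0]])

```text
time: 11.03
tcp_pos: [0.6609, -0.0748, 0.0386]
tcp_rot: [-0.707, 0.707, 0.0, -0.001]
wrist_force: [-0.1, 1.0, 0.1]
gripper_width: 0.0137
```

```bash
python3 look.py 9 wrist; python3 held.py pics/wrist_9.npz .033 .07 20 130 350 430; python3 - <<'E'
from arc import *
outer("pics/wrist_9.npz",(150,120,385,300),.01,.066,None,40)
E
```

```text
t 11.0333 tcp [ 0.6609 -0.0748  0.0386] w 0.0137 F [-0.07  1.04  0.05]
[[ 1.    -0.001 -0.001]
 [ 0.001 -0.     1.   ]
 [-0.001 -1.    -0.   ]]
j [-0.28   0.821  1.451 -0.     0.871 -0.281]
n 18974 slope x,y [-0.0002  0.0077] ring centre [ 0.6101 -0.0744] [ 0.61   -0.0747] z top 0.0397 rms 0.0005
centre [ 0.6109 -0.074 ] used 350/350
```

Emit:
play_rows(moves=[[1, 0.0005, 0.001, 0.0004, 0, 0, 0], [1, 0, 0, 0, 0, 0, 0], [0.6, 0, 0, 0, 0, 0, 0], [0.3, 0, 0, 0, 0, 0, 0], [0.3, 0, -0.01, 0, 0, 0, 0], [0.3, 0, -0.04, 0, 0, 0, 0], [0.3, 0, -0.04, 0, 0, 0, 0], [0.3, 0, -0.04, 0, 0, 0, 0], [0.3, 0, -0.03, 0.02, 0, 0, 0]])

```text
time: 11.83
tcp_pos: [0.6631, -0.0579, 0.2021]
tcp_rot: [-0.706, 0.708, 0.001, 0.002]
wrist_force: [0.9, -0.6, -0.2]
gripper_width: 0.0296
```

Emit:
play_rows(moves=[[-1, -0.01, 0, 0.04, 0, 0, 0], [-1, -0.01, 0, 0.04, 0, 0, 0], [-1, -0.01, 0, 0.04, 0, 0, 0], [-1, -0.01, 0, 0.03, 0, 0, 0], [-1, 0, 0, 0, 0, 0, 0], [-1, 0, 0, 0, 0, 0, 0]])

```text
time: 12.33
tcp_pos: [0.6205, 0.0975, 0.1986]
tcp_rot: [-0.707, 0.707, 0.002, -0.002]
wrist_force: [0.2, -0.0, 0.0]
gripper_width: 0.0852
```

```bash
python3 look.py 10 wrist scene top; python3 - <<'E'
from arc import *
f="pics/scene_10.npz"
ringfit(f,(245,240,335,325),.04,zr=(.03,.055))
f="pics/top_10.npz"
ringfit(f,(275,175,360,257),.04,zr=(.03,.055))
f="pics/wrist_10.npz"
ringfit(f,(150,250,450,450),.04,zr=(.03,.055))
for n,b in (("scene",(120,130,330,330)),("top",(270,170,480,320))):
    p=np.load(f"pics/{n}_10.npz")["p"]; u0,v0,u1,v1=b; cv2.imwrite(f"pics/c10{n}.png",cv2.resize(p[v0:v1,u0:u1],None,fx=3,fy=3,interpolation=2))
E
```

```text
t 12.3333 tcp [0.6205 0.0975 0.1986] w 0.0852 F [ 0.23 -0.03  0.01]
[[ 1.    -0.    -0.005]
 [ 0.005 -0.     1.   ]
 [-0.    -1.    -0.   ]]
j [-0.022  0.568  1.457 -0.     1.116 -0.026]
pics/scene_10.npz white zmed 0.0403 [([0.6106, -0.0762], 0.0587, 100, 146), ([0.6087, -0.0755], 0.0451, 89, 111)]
pics/top_10.npz white zmed 0.0394 [([0.6101, -0.0755], 0.0582, 136, 138), ([0.6098, -0.0752], 0.045, 105, 105)]
pics/wrist_10.npz white zmed 0.0384 [([0.6102, -0.0723], 0.0587, 321, 328), ([0.61, -0.0718], 0.0439, 227, 247)]
```

View pics/c10scene.png

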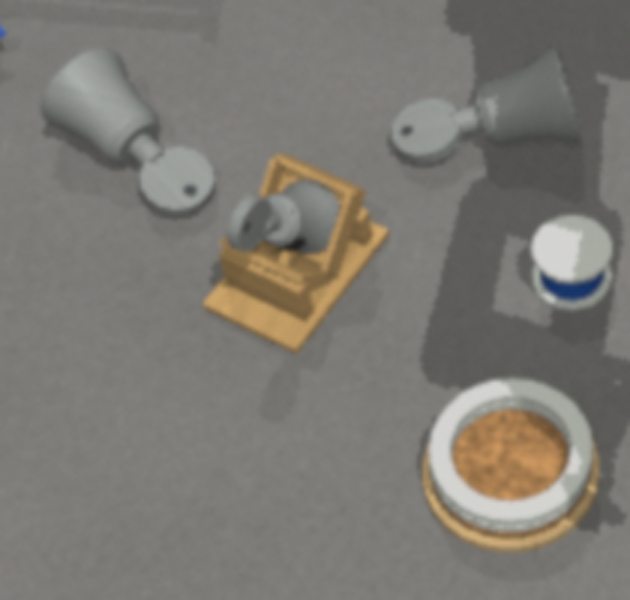

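View pics/wrist_10.png

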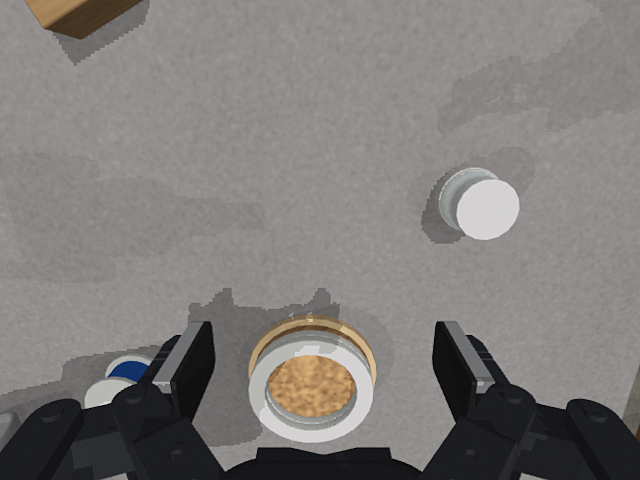

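```bash
cat > bell1.py <<'E'
from h import *
for n,b in (("top",(375,220,445,310)),("scene",(175,170,260,255))):
    q=np.load(f"pics/{n}_10.npz"); C=cloud((q["K"],q["R"],q["e"]),q["d"]); p=q["p"]; hsv=cv2.cvtColor(p,cv2.COLOR_BGR2HSV)
    B=np.zeros((480,640),bool); B[b[1]:b[3],b[0]:b[2]]=1
    wood=B&(hsv[...,1]>70); grey=B&(hsv[...,1]<60)&(C[...,2]>.035)
    tab=grey&(C[...,2]>.088)&(C[...,2]<.15)
    P=C[tab]; print(n,"tab n",len(P),"mean",P.mean(0).round(4),"min",P.min(0).round(4),"max",P.max(0).round(4))
    base=C[wood&(C[...,2]<.02)]; 
    W=C[wood]; H=cv2.minAreaRect((W[W[:,2]<.025][:,:2]*1000).astype(np.float32)); print("base rect",H)
    G=C[grey]; 
    # axis dir: horizontal PCA of bell points
    for lo,hi in((.04,.06),(.06,.08),(.08,.1),(.1,.12),(.12,.14)):
        s=G[(G[:,2]>lo)&(G[:,2]<hi)]; 
        if len(s): print(lo,hi,len(s),s.mean(0).round(4))
E
python3 bell1.py
```

```text
top tab n 257 mean [ 0.5071 -0.304   0.1059] min [ 0.4735 -0.3186  0.088 ] max [ 0.5464 -0.2843  0.1336]
base rect ((488.19757080078125, -305.82562255859375), (99.24085235595703, 138.45460510253906), 78.98304748535156)
0.04 0.06 34 [ 0.4687 -0.2857  0.0559]
0.06 0.08 276 [ 0.4697 -0.2947  0.0712]
0.08 0.1 244 [ 0.4892 -0.3008  0.0888]
0.1 0.12 43 [ 0.5216 -0.3056  0.1121]
0.12 0.14 76 [ 0.524  -0.3079  0.1267]
scene tab n 290 mean [ 0.5175 -0.3047  0.1094] min [ 0.4762 -0.3189  0.0883] max [ 0.5483 -0.2869  0.1354]
base rect ((470.12286376953125, -318.5553283691406), (132.08766174316406, 165.46925354003906), 78.7098617553711)
0.04 0.06 55 [ 0.4795 -0.2807  0.0514]
0.06 0.08 234 [ 0.477  -0.2882  0.0714]
0.08 0.1 176 [ 0.4955 -0.2966  0.0894]
0.1 0.12 97 [ 0.5276 -0.306   0.1098]
0.12 0.14 90 [ 0.5278 -0.3085  0.1274]
```

```bash
cat > kin.py <<'E'
import numpy as np
D=np.array([(.6245,.2306,.5285,1.4339,1.1814),(.6941,.2307,.625,1.242,1.276),(.7001,.1014,.770,1.338,1.021),(.6619,.0557,.796,1.447,.909),(.6652,.0303,.833,1.452,.858),(.6513,.1592,.644,1.428,1.069),(.5198,.1078,.576,1.808,.753),(.6281,.1986,.568,1.457,1.116)])
r,z,a,b,c=D.T; s=a+b
print("sum",(a+b+c).round(3))
# r = r0 + l1 sin a + p sin s + q cos s ; z = z0 + l1 cos a + p cos s - q sin s
n=len(D);Z=np.zeros(n);O=np.ones(n)
A=np.r_[np.c_[O,Z,np.sin(a),np.sin(s),np.cos(s)],np.c_[Z,O,np.cos(a),np.cos(s),-np.sin(s)]]
x,res,rk,sv=np.linalg.lstsq(A,np.r_[r,z],rcond=None); print("r0 z0 l1 p q",x.round(4),sv.round(3)); print((A@x-np.r_[r,z]).round(4))
E
python3 kin.py
```

```text
sum [3.144 3.143 3.129 3.152 3.143 3.141 3.137 3.141]
r0 z0 l1 p q [ 0.0133 -0.0213  0.581   0.3901  0.11  ] [4.882 3.987 0.342 0.325 0.215]
[ 0.0004  0.0002 -0.0034  0.0034  0.0008  0.0002 -0.0018  0.0001 -0.0007
  0.0001  0.0003  0.0005  0.0006  0.0002 -0.0008 -0.0001]
```

```bash
cat >> kin.py <<'E'
from scipy.optimize import fsolve,least_squares
def ik(rw,zw,L):
    r0,z0,l1,p,q=x
    f=lambda v:[r0+l1*np.sin(v[0])+p*np.sin(v[0]+v[1])+q*np.cos(v[0]+v[1])-rw, z0+L+l1*np.cos(v[0])+p*np.cos(v[0]+v[1])-q*np.sin(v[0]+v[1])-zw]
    o=least_squares(f,[.6,1.5]); return o.x,np.abs(o.fun).max()
for L in (.15,.2,.3):
  for name,g in (("start",(.61,.109)),("drawn",(.65,.155)),("hold",(.615,.24))):
    for tau in (-45,-30,-20,0,20,45):
        t=np.radians(tau); w=np.array(g)-(L-.019)*np.array([np.sin(t),-np.cos(t)])
        v,e=ik(w[0],w[1],L); print(L,name,tau,"j2 j3 j5",v.round(2),round(np.pi-t-v.sum(),2),"err",round(e,4))
E
python3 kin.py | tail -54
```

```text
0.15 start -45 j2 j3 j5 [0.84 1.34] 1.74 err 0.0
0.15 start -30 j2 j3 j5 [0.78 1.41] 1.47 err 0.0
0.15 start -20 j2 j3 j5 [0.75 1.47] 1.28 err 0.0
0.15 start 0 j2 j3 j5 [0.69 1.58] 0.87 err 0.0
0.15 start 20 j2 j3 j5 [0.66 1.7 ] 0.43 err 0.0
0.15 start 45 j2 j3 j5 [0.68 1.84] -0.16 err 0.0
0.15 drawn -45 j2 j3 j5 [0.83 1.2 ] 1.89 err 0.0
0.15 drawn -30 j2 j3 j5 [0.77 1.27] 1.62 err 0.0
0.15 drawn -20 j2 j3 j5 [0.74 1.33] 1.43 err 0.0
0.15 drawn 0 j2 j3 j5 [0.67 1.45] 1.02 err 0.0
0.15 drawn 20 j2 j3 j5 [0.63 1.57] 0.59 err 0.0
0.15 drawn 45 j2 j3 j5 [0.63 1.72] 0.01 err 0.0
0.15 hold -45 j2 j3 j5 [0.69 1.25] 1.99 err 0.0
0.15 hold -30 j2 j3 j5 [0.63 1.31] 1.72 err 0.0
0.15 hold -20 j2 j3 j5 [0.59 1.36] 1.54 err 0.0
0.15 hold 0 j2 j3 j5 [0.52 1.47] 1.15 err 0.0
0.15 hold 20 j2 j3 j5 [0.48 1.59] 0.73 err 0.0
0.15 hold 45 j2 j3 j5 [0.46 1.74] 0.16 err 0.0
0.2 start -45 j2 j3 j5 [0.9  1.24] 1.79 err 0.0
0.2 start -30 j2 j3 j5 [0.82 1.34] 1.5 err 0.0
0.2 start -20 j2 j3 j5 [0.77 1.42] 1.3 err 0.0
0.2 start 0 j2 j3 j5 [0.69 1.58] 0.87 err 0.0
0.2 start 20 j2 j3 j5 [0.65 1.75] 0.39 err 0.0

[... 752 characters left out ...]
0.3 start 0 j2 j3 j5 [0.69 1.58] 0.87 err 0.0
0.3 start 20 j2 j3 j5 [0.63 1.84] 0.32 err 0.0
0.3 start 45 j2 j3 j5 [0.73 2.11] -0.48 err 0.0
0.3 drawn -45 j2 j3 j5 [1.03 0.85] 2.04 err 0.0
0.3 drawn -30 j2 j3 j5 [0.9  1.05] 1.72 err 0.0
0.3 drawn -20 j2 j3 j5 [0.81 1.18] 1.5 err 0.0
0.3 drawn 0 j2 j3 j5 [0.67 1.45] 1.02 err 0.0
0.3 drawn 20 j2 j3 j5 [0.59 1.71] 0.49 err 0.0
0.3 drawn 45 j2 j3 j5 [0.63 2.  ] -0.27 err 0.0
0.3 hold -45 j2 j3 j5 [0.89 0.94] 2.1 err 0.0
0.3 hold -30 j2 j3 j5 [0.76 1.1 ] 1.8 err 0.0
0.3 hold -20 j2 j3 j5 [0.67 1.22] 1.6 err 0.0
0.3 hold 0 j2 j3 j5 [0.52 1.47] 1.15 err 0.0
0.3 hold 20 j2 j3 j5 [0.42 1.72] 0.65 err 0.0
0.3 hold 45 j2 j3 j5 [0.42 2.03] -0.09 err 0.0
```

Emit:
play_rows(moves=[[-1, -0.0082, -0.008, -0.037, 0, 0, 0], [-1, -0.0082, -0.008, -0.037, 0, 0, 0], [-1, -0.0082, -0.008, -0.037, 0, 0, 0], [-1, -0.0082, -0.008, -0.037, 0, 0, 0], [-1, -0.0082, -0.008, -0.037, 0, 0, 0], [-1, -0.0082, -0.008, -0.037, 0, 0, 0], [-1, -0.0082, -0.008, -0.037, 0, 0, 0], [-1, -0.0082, -0.008, -0.037, 0, 0, 0], [-1, -0.0082, -0.008, -0.037, 0, 0, 0], [-1, -0.0082, -0.008, -0.037, 0, 0, 0]])

```text
time: 13.32
tcp_pos: [0.5385, -0.2782, 0.2783]
tcp_rot: [-0.707, 0.707, -0.001, 0.0]
wrist_force: [0.2, 0.8, -0.5]
gripper_width: 0.0854
```

Emit:
play_rows(moves=[[-1, -0.0082, 0, -0.037, 0, 0, 0], [-1, 0, 0, 0, 0, -7, 0], [-1, 0, 0, 0, 0, -7, 0], [-1, 0, 0, 0, 0, -7, 0], [-1, 0, 0, 0, 0, -7, 0], [-1, 0, 0, 0, 0, -7, 0], [-1, 0, 0, 0, 0, -7, 0], [-1, 0, 0, 0, 0, -7, 0], [-1, 0, 0, 0, 0, -7, 0], [-1, 0, 0, 0, 0, -7, 0]])

```text
time: 14.15
tcp_pos: [0.5309, -0.3135, 0.2777]
tcp_rot: [0.602, -0.602, -0.37, 0.371]
wrist_force: [0.4, 0.1, 0.0]
gripper_width: 0.0855
```

Emit:
play_rows(moves=[[-1, 0, 0, 0, 0, -7, 0], [-1, 0, 0, 0, 0, -7, 0], [-1, 0, 0, 0, 0, -2, 0], [-1, 0, 0, 0, 0, 0, 0], [-1, 0, 0, 0, 0, 0, 0]])

```text
time: 14.57
tcp_pos: [0.5311, -0.3129, 0.2776]
tcp_rot: [0.546, -0.546, -0.449, 0.45]
wrist_force: [-0.7, 0.8, 0.1]
gripper_width: 0.0854
```

```bash
python3 look.py 11 wrist
```

```text
t 14.5667 tcp [ 0.5311 -0.3129  0.2776] w 0.0854 F [-0.65  0.83  0.06]
[[ 0.193 -0.001 -0.981]
 [ 0.981 -0.     0.193]
 [-0.    -1.     0.001]]
j [-7.130e-01  4.690e-01  1.401e+00 -1.000e-03  1.273e+00 -2.090e+00]
```

View pics/wrist_11.png

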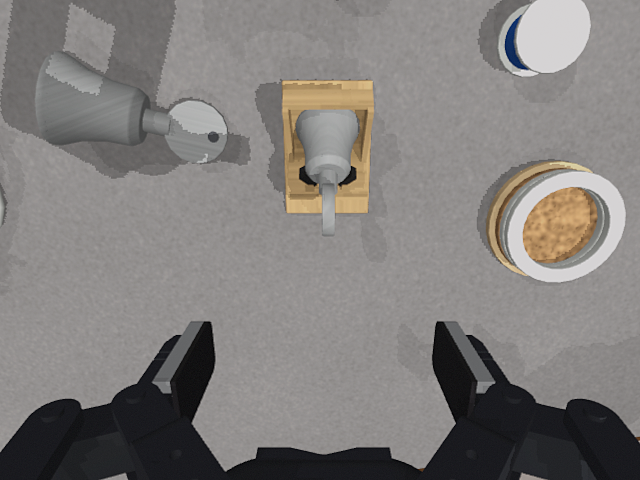

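The smallest bell, the one in the holder, shows at (328,150) with its tab edge-on at (328,210). The bell on the left at (120,110) is a larger decoy. I'll now measure the tab and its axis here.

```bash
cat > bell2.py <<'E'
from h import *
q=np.load("pics/wrist_11.npz"); c=(q["K"],q["R"],q["e"]); C=cloud(c,q["d"]); p=q["p"]; hsv=cv2.cvtColor(p,cv2.COLOR_BGR2HSV)
B=np.zeros((480,640),bool); B[70:245,265:390]=1
wood=B&(hsv[...,1]>70); W=C[wood]
print("base rect z<.02",cv2.minAreaRect((W[(W[:,2]<.02)][:,:2]*1000).astype(np.float32)))
print("base z", np.median(W[W[:,2]<.02][:,2]))
tab=np.zeros_like(B); tab[182:240,315:345]=1
G=C[tab&(hsv[...,1]<60)&(C[...,2]>.09)]
print("tab pts",len(G),G.mean(0).round(4),G.min(0).round(4),G.max(0).round(4))
g=G[:,:2]-G[:,:2].mean(0); w,V=np.linalg.eigh(g.T@g); d=V[:,1]*np.sign(V[0,1]); print("tab direction yaw deg",np.degrees(np.arctan2(d[1],d[0])))
# rows profile
for v in range(180,240,6):
    m=(tab&(hsv[...,1]<60)&(C[...,2]>.08))[v]
    if m.any(): print(v,np.flatnonzero(m)[[0,-1]],C[v][m].mean(0).round(4))
# crown/bell body: symmetric axis
body=B&(hsv[...,1]<40)&(C[...,2]>.05)&(C[...,2]<.1)
for v in range(110,190,8):
    m=body[v]; k=np.flatnonzero(m)
    if len(k): print("body",v,k[[0,-1]],C[v][m].mean(0).round(4))
E
python3 bell2.py
python3 - <<'E'
import cv2
p=cv2.imread('pics/wrist_11.png'); cv2.imwrite('pics/c11.png',cv2.resize(p[70:250,230:430],None,fx=3.2,fy=3.2,interpolation=2))
E
```

```text
base rect z<.02 ((486.6818542480469, -301.22821044921875), (90.888427734375, 134.40484619140625), 78.98921203613281)
base z 0.008301312883392642
tab pts 766 [ 0.5196 -0.307   0.1218] [ 0.4489 -0.3166  0.0903] [ 0.5448 -0.2966  0.4187]
tab direction yaw deg -10.631605013432369
186 [319 336] [ 0.506  -0.3046  0.1085]
192 [319 336] [ 0.5099 -0.3054  0.1131]
198 [322 334] [ 0.5124 -0.3056  0.1241]
204 [322 334] [ 0.5163 -0.3064  0.1271]
210 [322 334] [ 0.5208 -0.3072  0.1281]
216 [322 334] [ 0.5252 -0.3081  0.129 ]
222 [322 334] [ 0.5302 -0.3091  0.1279]
228 [322 334] [ 0.5356 -0.3101  0.1261]
234 [322 334] [ 0.5422 -0.3113  0.1205]
body 110 [304 351] [ 0.449  -0.2931  0.066 ]
body 118 [298 357] [ 0.4554 -0.2945  0.0663]
body 126 [297 358] [ 0.462  -0.2954  0.0679]
body 134 [298 357] [ 0.4683 -0.2969  0.0707]
body 142 [301 353] [ 0.4744 -0.2986  0.0764]
body 150 [304 351] [ 0.4805 -0.2994  0.0831]
body 158 [305 349] [ 0.4863 -0.3009  0.0889]
body 166 [305 350] [ 0.4929 -0.3018  0.0891]
body 174 [301 354] [ 0.5004 -0.3036  0.0828]
body 182 [307 349] [ 0.5073 -0.3041  0.0829]
```

View pics/c11.png

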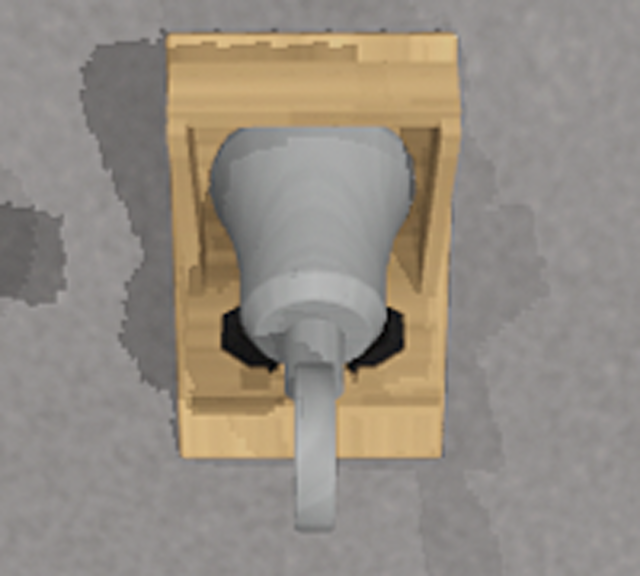

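Emit:
play_rows(moves=[[-1, 0, 0, 0, 6.5, 0, 0], [-1, 0, 0, 0, 6.5, 0, 0], [-1, 0, 0, 0, 6.5, 0, 0], [-1, 0, 0, 0, 6.5, 0, 0], [-1, 0, 0, 0, 6.5, 0, 0], [-1, 0, 0, 0, 6.5, 0, 0], [-1, 0, 0, 0, 6, 0, 0], [-1, 0, 0, 0, 0, 0, 0]])

```text
time: 15.28
tcp_pos: [0.5324, -0.3114, 0.2717]
tcp_rot: [0.714, -0.291, -0.242, 0.589]
wrist_force: [-0.7, 0.3, -1.8]
gripper_width: 0.0856
```

Emit:
play_rows(moves=[[-1, 0.001, 0.013, -0.028, 0, 0, 0], [-1, 0.001, 0.013, -0.028, 0, 0, 0], [-1, 0.001, 0.013, -0.028, 0, 0, 0], [-1, 0, 0.013, -0.03, 0, 0, 0], [-1, 0, 0, 0, 0, 0, 0], [-1, 0, 0, 0, 0, 0, 0], [-1, 0, 0, 0, 0, 0, 0]])

```text
time: 15.87
tcp_pos: [0.575, -0.3175, 0.1624]
tcp_rot: [0.712, -0.296, -0.243, 0.588]
wrist_force: [0.9, -0.4, 0.4]
gripper_width: 0.0852
```

```bash
cat > rel.py <<'E'
import sys
from h import *
G=np.array([.5246,-.3083,.1085])
s=bot.sense(); Rt=q2R(s["tcp_rot"]); print("tool shift to bring grasp point onto G",(Rt.T@(G-s["tcp_pos"])-[0,.019,0]).round(4))
E
python3 look.py 12 wrist; python3 rel.py
```

```text
t 15.8667 tcp [ 0.575  -0.3175  0.1624] w 0.0852 F [ 0.9  -0.37  0.44]
[[ 0.191 -0.693 -0.695]
 [ 0.982  0.134  0.136]
 [-0.001 -0.708  0.706]]
j [-0.559  1.02   0.806 -0.29   2.048 -1.972]
tool shift to bring grasp point onto G [-0.0003  0.0564 -0.0021]
```

View pics/wrist_12.png

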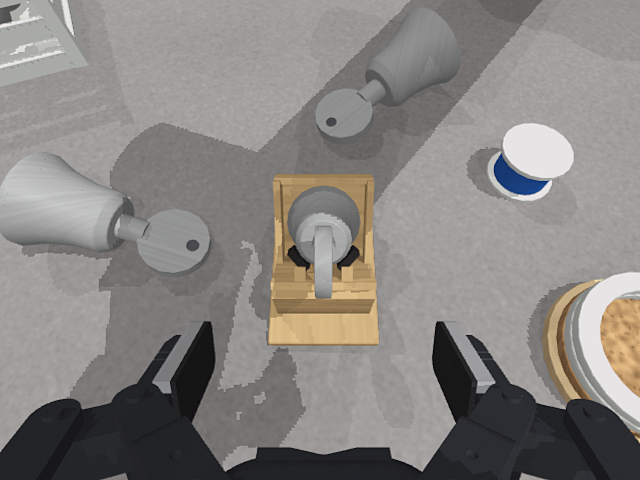

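```bash
python3 - <<'E'
from h import *
q=np.load("pics/wrist_12.npz"); c=(q["K"],q["R"],q["e"]); C=cloud(c,q["d"]); s=bot.sense(); Rt=q2R(s["tcp_rot"])
B=np.zeros((480,640),bool); B[215:302,310:338]=1
T=(C-s["tcp_pos"])@Rt
for v in range(226,302,6):
    m=B[v]&(C[v][:,2]>.085)&(C[v][:,2]<.2)
    if m.any(): k=np.flatnonzero(m); print(v,k[[0,-1]],"tool",np.median(T[v][m],0).round(4),"world",np.median(C[v][m],0).round(4))
E
```

```text
226 [310 337] tool [0.0005 0.0814 0.0171] world [ 0.5076 -0.3042  0.1177]
232 [310 337] tool [0.0005 0.0698 0.0169] world [ 0.515  -0.3057  0.1258]
238 [312 333] tool [0.0002 0.0649 0.0149] world [ 0.5201 -0.3069  0.1279]
244 [312 335] tool [0.0005 0.0617 0.0125] world [ 0.524  -0.3074  0.1285]
250 [312 335] tool [0.0005 0.0595 0.0097] world [ 0.5275 -0.3081  0.128 ]
256 [313 334] tool [0.0005 0.0575 0.0069] world [ 0.5308 -0.3086  0.1276]
262 [315 332] tool [0.0005 0.0554 0.0042] world [ 0.5342 -0.3094  0.1271]
268 [314 332] tool [0.0002 0.0549 0.0009] world [ 0.5368 -0.3102  0.1252]
274 [314 332] tool [ 0.0002  0.0547 -0.0026] world [ 0.5393 -0.3106  0.1228]
280 [315 332] tool [ 0.0007  0.0546 -0.0062] world [ 0.5421 -0.3106  0.1204]
286 [315 332] tool [ 0.0005  0.0553 -0.0102] world [ 0.5445 -0.3114  0.1171]
292 [315 331] tool [ 0.0002  0.0577 -0.0151] world [ 0.5461 -0.3119  0.1119]
298 [316 330] tool [ 0.0002  0.0673 -0.0237] world [ 0.5455 -0.3119  0.099 ]
```

Emit:
play_rows(moves=[[-1, 0, 0.02, -0.003, 0, 0, 0], [-1, 0, 0.02, 0, 0, 0, 0], [-0.5, 0, 0.0175, 0, 0, 0, 0], [0, 0, 0, 0, 0, 0, 0], [0.4, 0, 0, 0, 0, 0, 0], [0.4, 0, 0, 0, 0, 0, 0]], squeeze=70)

```text
time: 16.42
tcp_pos: [0.5386, -0.3106, 0.1202]
tcp_rot: [0.712, -0.297, -0.244, 0.588]
wrist_force: [-0.4, 0.1, -0.5]
gripper_width: 0.0392
```

```bash
python3 look.py 13 scene; python3 rel.py; python3 - <<'E'
import cv2
p=cv2.imread('pics/scene_13.png'); cv2.imwrite('pics/c13.png',cv2.resize(p[120:330,130:340],None,fx=2.8,fy=2.8,interpolation=2))
E
```

```text
t 16.4167 tcp [ 0.5386 -0.3106  0.1202] w 0.0392 F [-0.42  0.13 -0.51]
[[ 0.19  -0.692 -0.697]
 [ 0.982  0.132  0.136]
 [-0.002 -0.71   0.704]]
j [-0.575  1.009  0.96  -0.285  1.904 -1.944]
tool shift to bring grasp point onto G [-0.0005 -0.0008  0.0022]
```

View pics/c13.png

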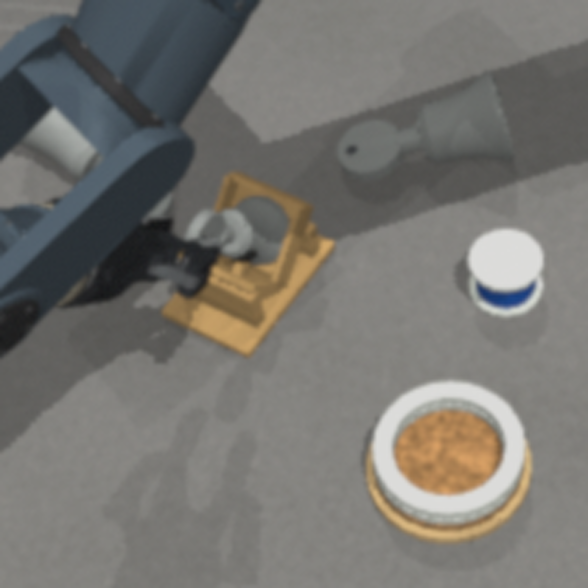

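Emit:
play_rows(moves=[[0.4, 0, 0.015, 0.001, 0, 0, 0], [0.4, 0, 0.012, 0.001, 0, 0, 0], [0.4, 0, 0.007, 0, 0, 0, 0], [0.4, 0, 0, 0, 0, 0, 0], [0.4, 0, 0, 0, 0, 0, 0]], squeeze=70)

```text
time: 16.88
tcp_pos: [0.5129, -0.3051, 0.0954]
tcp_rot: [0.712, -0.295, -0.243, 0.588]
wrist_force: [0.3, 0.4, 1.0]
gripper_width: 0.0259
```

```bash
sed -i 's/-\[0,.019,0\]/+[0,.019,0]/' rel.py; python3 look.py 14 wrist; python3 rel.py
```

```text
t 16.8833 tcp [ 0.5129 -0.3051  0.0954] w 0.0259 F [0.28 0.42 0.97]
[[ 0.19  -0.694 -0.694]
 [ 0.982  0.134  0.135]
 [-0.001 -0.707  0.707]]
j [-0.587  1.005  1.052 -0.286  1.819 -1.93 ]
tool shift to bring grasp point onto G [-0.0008  0.0015  0.0008]
```

View pics/wrist_14.png

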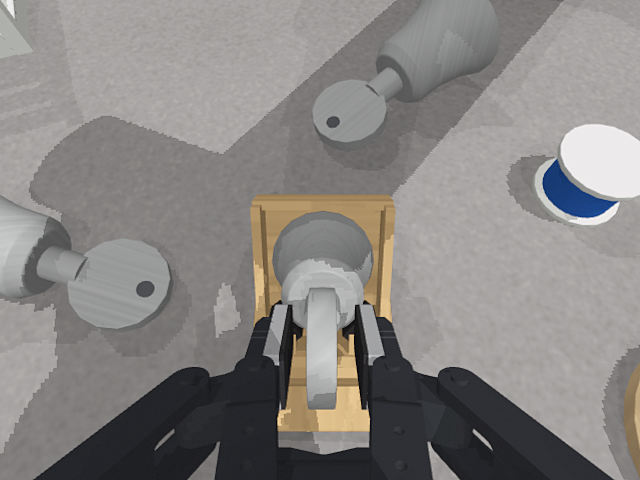

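Emit:
play_rows(moves=[[1, 0, 0, 0, 0, 0, 0], [1, 0, 0, 0, 0, 0, 0], [1, 0, 0, 0, 0, 0, 0], [1, 0, 0, 0, 0, 0, 0], [1, 0, 0, 0, 0, 0, 0]], squeeze=80)

```text
time: 17.35
tcp_pos: [0.5132, -0.3057, 0.0956]
tcp_rot: [0.712, -0.296, -0.244, 0.588]
wrist_force: [2.4, -2.7, 3.9]
gripper_width: 0.0094
```

Emit:
play_rows(moves=[[1, 0, -0.006, 0, 0, 0, 0], [1, 0, -0.012, 0, 0, 0, 0], [1, 0, -0.016, 0, 0, 0, 0], [1, 0, -0.02, 0, 0, 0, 0], [1, 0, -0.02, 0, 0, 0, 0], [1, 0, -0.02, 0, 0, 0, 0], [1, 0, 0, 0, 0, 0, 0], [1, 0, 0, 0, 0, 0, 0], [1, 0, 0, 0, 0, 0, 0]])

```text
time: 18.1
tcp_pos: [0.577, -0.3167, 0.1605]
tcp_rot: [0.713, -0.294, -0.243, 0.588]
wrist_force: [-0.2, 0.6, -0.8]
gripper_width: 0.0086
```

```bash
python3 look.py 15 wrist scene; python3 - <<'E'
import cv2
p=cv2.imread('pics/scene_15.png'); cv2.imwrite('pics/c15.png',cv2.resize(p[120:330,130:340],None,fx=2.8,fy=2.8,interpolation=2))
E
```

```text
t 18.1 tcp [ 0.577  -0.3167  0.1605] w 0.0086 F [-0.18  0.57 -0.81]
[[ 0.189 -0.696 -0.693]
 [ 0.982  0.135  0.133]
 [ 0.001 -0.706  0.709]]
j [-0.557  1.027  0.798 -0.29   2.053 -1.973]
```

View pics/wrist_15.png

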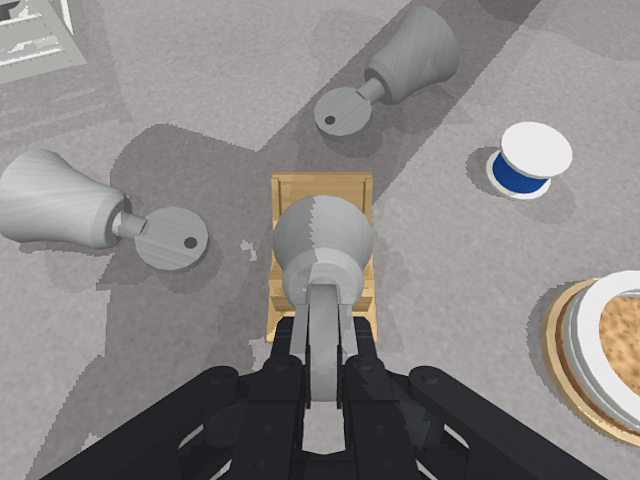

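View pics/c15.png

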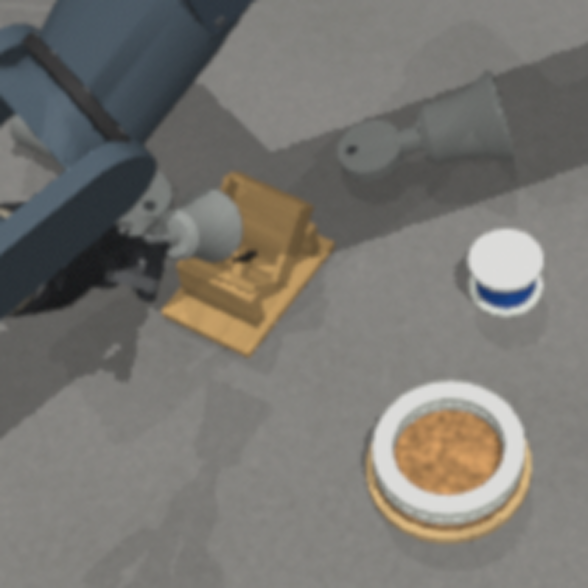

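Emit:
play_rows(moves=[[1, 0, -0.02, 0.02, 0, 0, 0], [1, 0, -0.0265, 0.0265, 0, 0, 0], [1, 0, -0.0265, 0.0265, 0, 0, 0], [1, 0, -0.02, 0.02, -3, 0, 0], [1, 0, 0, 0, -6, 0, 0], [1, 0, 0, 0, -6, 0, 0], [1, 0, 0, 0, -6, 0, 0], [1, 0, 0, 0, -6, 0, 0], [1, 0, 0, 0, -6, 0, 0], [1, 0, 0, 0, -6, 0, 0]])

```text
time: 19.03
tcp_pos: [0.577, -0.3168, 0.2932]
tcp_rot: [0.572, -0.517, -0.427, 0.472]
wrist_force: [-0.0, 0.9, -0.7]
gripper_width: 0.0093
```

Emit:
play_rows(moves=[[1, 0, 0, 0, -4, 0, 0], [1, 0, 0, 0, -2, 0, 0], [1, 0, 0, 0, 0, 0, 0], [1, 0, 0, 0, 0, 0, 0], [1, 0, 0, 0, 0, 0, 0]])

```text
time: 19.45
tcp_pos: [0.5776, -0.3172, 0.2925]
tcp_rot: [0.546, -0.545, -0.45, 0.451]
wrist_force: [-0.1, 0.2, -1.2]
gripper_width: 0.0088
```

```bash
python3 look.py 16 wrist
```

```text
t 19.45 tcp [ 0.5776 -0.3172  0.2925] w 0.0088 F [-0.13  0.24 -1.19]
[[ 0.19  -0.002 -0.982]
 [ 0.982  0.001  0.19 ]
 [ 0.    -1.     0.002]]
j [-6.710e-01  5.200e-01  1.267e+00 -1.000e-03  1.357e+00 -2.051e+00]
```

View pics/wrist_16.png

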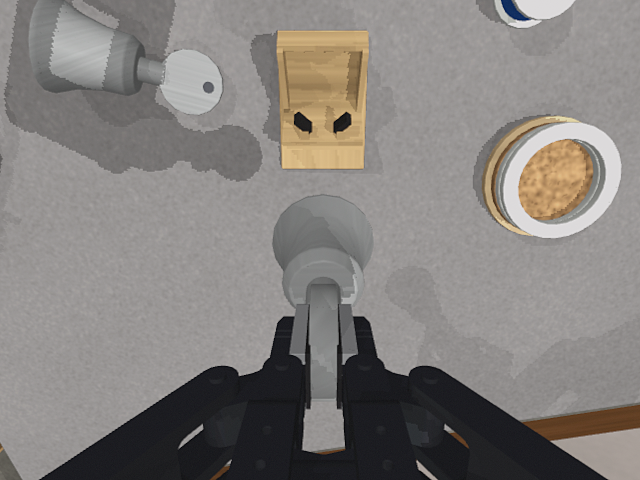

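Emit:
play_rows(moves=[[1, 0.025, 0, 0.002, 0, 0, 0], [1, 0.035, 0, 0.002, 0, 0, 0], [1, 0.035, 0, 0.002, 0, 0, 0], [1, 0.035, 0, 0.002, 0, 0, 0], [1, 0.035, 0, 0.002, 0, 0, 0], [1, 0.033, 0, 0.002, 0, 0, 0], [1, 0.025, 0.01, 0.001, 0, 0, 0], [1, 0.02, 0.02, 0.001, 0, 0, 0], [1, 0, 0.025, 0, 0, 0, 0], [1, 0, 0.02, 0, 0, 0, 0]])

```text
time: 20.33
tcp_pos: [0.6103, -0.074, 0.2162]
tcp_rot: [0.545, -0.544, -0.451, 0.452]
wrist_force: [-0.6, -0.4, -2.2]
gripper_width: 0.0088
```

Emit:
play_rows(moves=[[1, 0, 0.006, 0, 0, 0, 0], [1, 0, 0, 0, 0, 0, 0], [1, 0, 0, 0, 0, 0, 0], [1, 0, 0, 0, 0, 0, 0], [1, 0, 0, 0, 0, 0, 0]])

```text
time: 20.75
tcp_pos: [0.6111, -0.0768, 0.2134]
tcp_rot: [-0.545, 0.546, 0.45, -0.45]
wrist_force: [-0.9, -0.3, -0.6]
gripper_width: 0.0084
```

```bash
python3 look.py 17 wrist scene top; python3 - <<'E'
from fit import *
p=cv2.imread('pics/scene_17.png'); cv2.imwrite('pics/c17.png',cv2.resize(p[140:340,200:400],None,fx=3,fy=3,interpolation=2))
E
```

```text
t 20.75 tcp [ 0.6111 -0.0768  0.2134] w 0.0084 F [-0.86 -0.29 -0.56]
[[ 0.19   0.002 -0.982]
 [ 0.982 -0.001  0.19 ]
 [-0.001 -1.    -0.002]]
j [-0.306  0.534  1.477 -0.     1.128 -1.685]
```

View pics/c17.png

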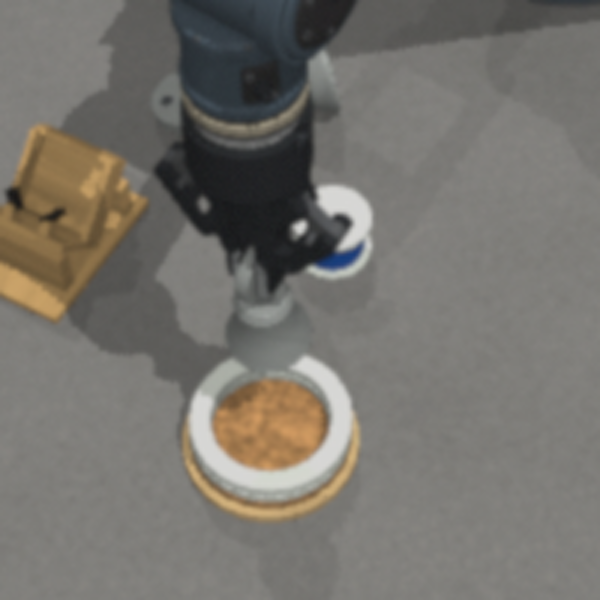

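View pics/wrist_17.png

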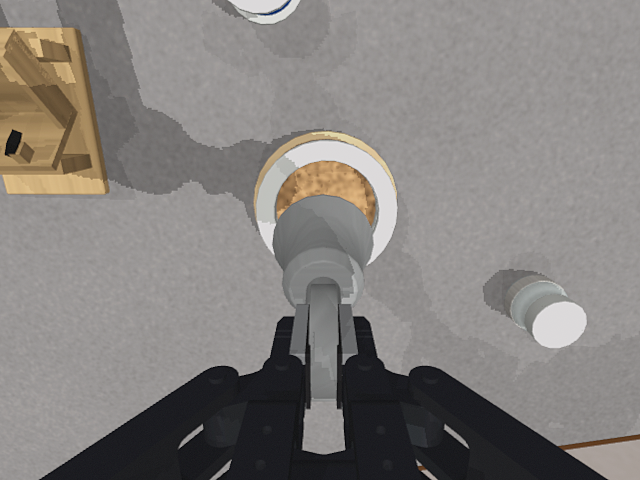

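View pics/top_17.png

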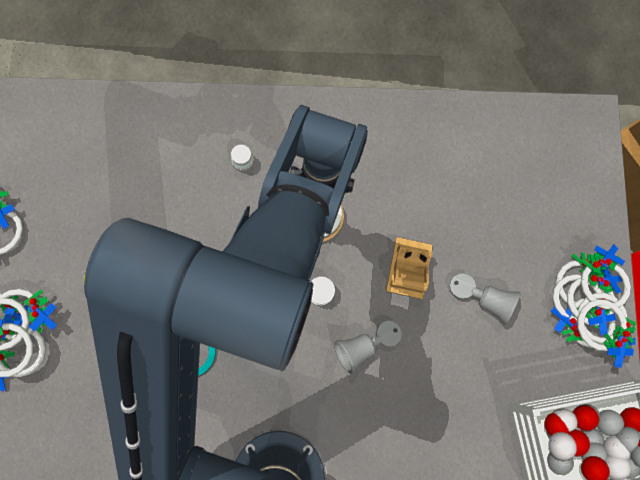

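```bash
python3 - <<'E'
from h import *
from scipy.optimize import least_squares
P=[]
for n in("wrist","scene"):
    q=np.load(f"pics/{n}_17.npz"); C=cloud((q["K"],q["R"],q["e"]),q["d"]); hsv=cv2.cvtColor(q["p"],cv2.COLOR_BGR2HSV)
    m=(hsv[...,1]<60)&(C[...,2]>.1)&(C[...,2]<.20)&(np.hypot(C[...,0]-.611,C[...,1]+.077)<.045)&(hsv[...,2]>60)
    print(n,m.sum(),"zmin pct",np.percentile(C[m][:,2],[0.5,2]).round(4)); P.append(C[m])
for P_,nm in ((P[0],"wrist"),(P[1],"scene"),(np.r_[P[0][::10],P[1]],"both")):
    for lo in (.14,.15,.16,.17,.18,.19):
        s=P_[(P_[:,2]>lo)&(P_[:,2]<lo+.01)]
        if len(s)>30:
            o=least_squares(lambda v:np.hypot(s[:,0]-v[0],s[:,1]-v[1])-v[2],[.611,-.077,.028],loss='soft_l1',f_scale=.002); print(nm,lo,len(s),o.x.round(4))
from fit import *
ringfit("pics/scene_17.npz",(245,240,335,325),.04,zr=(.03,.055))
ringfit("pics/wrist_17.npz",(240,125,410,280),.04,zr=(.03,.055))
E
```

```text
wrist 8448 zmin pct [0.1399 0.1416]
scene 612 zmin pct [0.1366 0.1386]
wrist 0.14 1602 [ 0.6015 -0.0753  0.0273]
wrist 0.15 1355 [ 0.6029 -0.0755  0.0238]
wrist 0.16 1023 [ 0.6041 -0.0757  0.0211]
wrist 0.17 669 [ 0.6054 -0.0759  0.02  ]
wrist 0.18 1796 [ 0.6043 -0.0757  0.017 ]
wrist 0.19 1958 [ 0.6064 -0.076   0.0123]
scene 0.14 151 [ 0.6003 -0.0769  0.0279]
scene 0.15 107 [ 0.6009 -0.077   0.0247]
scene 0.16 87 [ 0.6026 -0.0772  0.0215]
scene 0.17 52 [ 0.6038 -0.0775  0.0203]
scene 0.18 95 [ 0.6052 -0.0772  0.0186]
scene 0.19 100 [ 0.603  -0.0805  0.0161]
both 0.14 316 [ 0.6013 -0.0759  0.0272]
both 0.15 242 [ 0.6024 -0.0761  0.0235]
both 0.16 182 [ 0.6035 -0.0763  0.0207]
both 0.17 121 [ 0.6046 -0.0764  0.0194]
both 0.18 278 [ 0.6054 -0.0763  0.0178]
both 0.19 294 [ 0.6065 -0.0764  0.0125]
pics/scene_17.npz white zmed 0.0404 [([0.6117, -0.0746], 0.0594, 125, 225)]
pics/wrist_17.npz white zmed 0.0384 [([0.6091, -0.0739], 0.0587, 308, 543)]
```

Emit:
play_rows(moves=[[1, 0, 0, -0.001, -2, 0, 0], [1, 0, 0, -0.001, -2, 0, 0], [1, 0, 0, 0, -1.8, 0, 0], [1, 0, 0, 0, 0, 0, 0], [1, 0, 0, 0, 0, 0, 0], [1, 0, 0, 0, 0, 0, 0], [1, 0, 0, 0, 0, 0, 0], [1, 0, 0, 0, 0, 0, 0]])

```text
time: 21.57
tcp_pos: [0.6123, -0.0767, 0.212]
tcp_rot: [-0.517, 0.572, 0.472, -0.427]
wrist_force: [-0.4, -0.4, -0.6]
gripper_width: 0.0089
```

```bash
python3 look.py 18 wrist scene; cat > bellfit.py <<'E'
import sys
from h import *
from scipy.optimize import least_squares
t=sys.argv[1]; P=[]
for n in("wrist","scene"):
    q=np.load(f"pics/{n}_{t}.npz"); C=cloud((q["K"],q["R"],q["e"]),q["d"]); hsv=cv2.cvtColor(q["p"],cv2.COLOR_BGR2HSV)
    m=(hsv[...,1]<60)&(C[...,2]>.1)&(C[...,2]<.20)&(np.hypot(C[...,0]-.608,C[...,1]+.077)<.045)&(hsv[...,2]>60)
    print(n,m.sum(),"zmin pct",np.percentile(C[m][:,2],[0.5,2]).round(4)); P.append(C[m])
for P_,nm in ((P[0],"wrist"),(P[1],"scene"),(np.r_[P[0][::10],P[1]],"both")):
    X=[]
    for lo in (.14,.15,.16,.17,.18):
        s=P_[(P_[:,2]>lo)&(P_[:,2]<lo+.01)]
        if len(s)>30:
            o=least_squares(lambda v:np.hypot(s[:,0]-v[0],s[:,1]-v[1])-v[2],[.608,-.077,.028],loss='soft_l1',f_scale=.002); X.append([lo+.005,*o.x])
    X=np.array(X); k=np.polyfit(X[:,0],X[:,1:3],1); print(nm,X[:,1:].round(4).tolist(),"slope deg",np.degrees(k[0]).round(1),"at z=.139",(k[1]+k[0]*.139).round(4))
E
python3 bellfit.py 18
```

```text
t 21.5667 tcp [ 0.6123 -0.0767  0.212 ] w 0.0089 F [-0.41 -0.42 -0.56]
[[ 0.19   0.099 -0.977]
 [ 0.982 -0.019  0.189]
 [-0.    -0.995 -0.1  ]]
j [-0.311  0.501  1.551  0.014  0.989 -1.698]
wrist 8468 zmin pct [0.1358 0.1379]
scene 650 zmin pct [0.1362 0.1384]
wrist [[0.6101, -0.0766, 0.0265], [0.6104, -0.0766, 0.023], [0.6106, -0.0766, 0.021], [0.6105, -0.0765, 0.02], [0.6085, -0.0761, 0.0146]] slope deg [-1.9  0.7] at z=.139 [ 0.6109 -0.0768]
scene [[0.6086, -0.0781, 0.0276], [0.6091, -0.0783, 0.0239], [0.6088, -0.0784, 0.0214], [0.6099, -0.078, 0.0194], [0.6107, -0.078, 0.0174]] slope deg [2.9 0.4] at z=.139 [ 0.6081 -0.0783]
both [[0.61, -0.0771, 0.0265], [0.6102, -0.0772, 0.0229], [0.6098, -0.0771, 0.0205], [0.6098, -0.0771, 0.0194], [0.6109, -0.0768, 0.0162]] slope deg [0.7 0.4] at z=.139 [ 0.6098 -0.0773]
```

Emit:
play_rows(moves=[[1, 0, 0, 0, 0, 0, 0], [1, 0, 0, 0, 0, 0, 0], [1, 0, 0, 0, 0, 0, 0], [1, 0, 0, 0, 0, 0, 0], [1, 0, 0, 0, 0, 0, 0], [1, 0, 0, 0, 0, 0, 0]])

```text
time: 22.17
tcp_pos: [0.6119, -0.0765, 0.2119]
tcp_rot: [-0.517, 0.572, 0.472, -0.427]
wrist_force: [0.2, 0.2, -1.0]
gripper_width: 0.0091
```

```bash
python3 look.py 19 wrist scene; python3 bellfit.py 19; python3 - <<'E'
from fit import *
print(np.abs(bot.sense()["dq"]).max())
ringfit("pics/scene_19.npz",(245,240,335,325),.04,zr=(.03,.055))
ringfit("pics/wrist_19.npz",(230,110,420,290),.04,zr=(.03,.055))
E
```

```text
t 22.1667 tcp [ 0.6119 -0.0765  0.2119] w 0.0091 F [ 0.16  0.17 -0.98]
[[ 0.19   0.098 -0.977]
 [ 0.982 -0.019  0.189]
 [-0.    -0.995 -0.1  ]]
j [-0.311  0.501  1.552  0.014  0.988 -1.698]
wrist 8470 zmin pct [0.1357 0.1379]
scene 647 zmin pct [0.136  0.1386]
wrist [[0.6098, -0.0764, 0.0265], [0.61, -0.0764, 0.023], [0.6102, -0.0764, 0.021], [0.6102, -0.0763, 0.0201], [0.6081, -0.0759, 0.0146]] slope deg [-1.9  0.6] at z=.139 [ 0.6105 -0.0765]
scene [[0.6082, -0.0786, 0.0276], [0.6082, -0.0784, 0.0239], [0.6085, -0.0782, 0.0214], [0.6089, -0.0783, 0.02], [0.609, -0.0781, 0.0179]] slope deg [1.4 0.6] at z=.139 [ 0.6079 -0.0786]
both [[0.6096, -0.0773, 0.0265], [0.6096, -0.0771, 0.0228], [0.6095, -0.077, 0.0205], [0.6094, -0.0771, 0.0194], [0.6101, -0.0765, 0.0161]] slope deg [0.5 0.8] at z=.139 [ 0.6094 -0.0774]
0.001232944467020202
pics/scene_19.npz white zmed 0.0404 [([0.6118, -0.0745], 0.0593, 127, 221)]
pics/wrist_19.npz white zmed 0.0384 [([0.6089, -0.0739], 0.0587, 304, 546)]
```

View pics/scene_19.png

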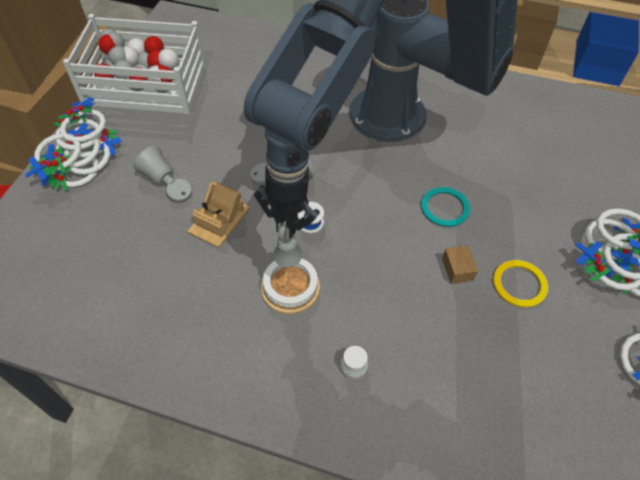

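The scene view shows the bell upright over the pile at (290,270). The spool (311,217), jar (355,361) and carton (460,264) are where they started, and the bell and arm are still.

```bash
python3 -c "
from plant import bot
print(bot.sign_off())"
```

```text
the job is handed in; nothing more can be done
None
```

The job is handed in at about 22 s of the 58 s allowed. Both rings are on the cork plate, and the arm is holding the small bell upright over them. I have no verdict from the judge, only my own checks below.

- **Rings:** I placed ring_b first, then ring_a on top. Just after release, the overhead and scene cameras put the top ring's centre at about (0.610, -0.076), with its top at about 40 mm. They put the board at about (0.610, -0.0765). In the last pictures, with the bell partly hiding the ring, the fits were about 2 mm off in x and y. The wrist camera reads about 2–4 mm high in y, more the farther it is from the board. All of this is within the 7 mm limit. ring_b was checked the same way before ring_a covered it.
- **Bell:** I gripped it by the tab, drew it about 90 mm along its axis and turned it upright. A check over the pile showed it leaning about 6°, so I corrected that.
    - **Tilt:** the last fit shows it upright within about 2°. The wrist and scene cameras disagree by about 3° on the lean.
    - **Position:** the mouth is within about 3 mm of the pile axis and about 137 mm above the table, so roughly 97 mm above the top ring.
    - **Stillness:** joint speeds were about 0.001 rad/s.
- **Bystanders:** by eye, the spool, jar and carton are where they started in the last scene picture. The decoy bells and rings were not touched.
- **My error on the way:** I first stopped the approach to the bell about 37 mm short because of a sign slip in my script. I caught and fixed this before closing the fingers.

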